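# Fold up the draught shield and hold a loupe at focal height over a nozzle

### The arm

A 7-joint arm with a two-finger parallel gripper is mounted at the origin on the work surface. World frame = base frame: x ahead of the robot, y to its left, z up, the work surface at z = 0. Lengths are in m, angles in rad, forces in N, time in s.
With the tool pointing down it reaches from about 0.425 to 0.925 m from the base axis. Payload 6.8 kg.
Tool frame: the origin (TCP) lies at the very end of the fingers, on their centre line; the grasp point (between the pads) lies 19 mm behind it (hold_point_z is the distance from the TCP to the grasp point, in m); z points along the fingers, y is the direction in which the jaws open and shut (so a half turn about z gives the same grasp; the last joint's range is limited). The gripper opens to 85 mm and grips with 20 to 120 N. Pads are 22 mm wide; open, the fingers measure 114 mm over their backs; the gripper's body (76 mm by 85 mm) begins 54 mm behind the grasp point. The pads swing forward as they close: fully open they stand 13 mm farther back than shut.
Start: joints at [1.014, 0.477, 0.022, 1.555, -0.011, 1.109, -0.083], TCP at [0.293, -0.608, 0.231] pointing down, gripper open.
Joint ranges: [-2.96, 2.96], [-0.34, 2.1], [-1.41, 1.46], [0.24, 2.44], [-1.37, 4.51], [0.17, 1.92], [-2.96, 2.96]. Speed limits (rad/s): [2.39, 2.39, 3.14, 3.14, 3.14, 3.14, 3.14].

### API

Orientations are given as a unit quaternion [w, x, y, z].
In Python, from station import get_obs, read_camera, calibration, hand_in, regions_of, hold_point_z gives the robot as it stands.
- The arm moves only by the tool send_rows, never from a script. Its argument "motion" is text: rows parted by semicolons, each of 7 numbers parted by spaces: the shift along the world's x, y, z in cm, then the turn, a rotation vector about the world's x, y, z in degrees, then the closure, from 0 (fully open) to 1 (shut). In form: dx dy dz rx ry rz fingers; .... A call has 1 to 20 rows; each row shifts and turns the pose as measured when the row begins; what a row does not reach is not made up. A row lasts 1/12 s, in which the tool goes at most 41.7 mm and 7.16 degrees, less where a joint would pass 70% of its speed; a pose out of reach is approached as far as the arm can. A call is refused whole if a number of a shift passes 4.17 or a number of a turn 7.16, either way. A call with a gripper value outside its range is refused whole. The fingers move at their own pace and stop on an object; "newtons" is the grip in N (left out, the last holds). Time passes only in rows, so rows that do not move let the fingers close. It gives the time, the measured TCP pose, the force and the opening at its end, in the units of the state.
- get_obs(): the state, without advancing time (a new reading comes with each control period).
- read_camera(name): name is "side" or "top" or "wrist"; returns the picture (400x640x3 uint8, red, green, blue); there is no depth.
- calibration(name): a dict with "mtx" (3x3 intrinsics, pixels), "R" (3x3) and "t" (3): a world point X has camera coordinates R X + t; the wrist camera has in their place "hand_eye" (4x4, takes a point from camera to tool coordinates, whose origin is the TCP and whose axes are the flange's). Camera axes: x right, y down, z forward; pixel columns grow to the right and rows downward; lengths in m; the calibration is good to about 2 mm. A picture is of the moment at which its call begins: read the wrist's pose just before it. calibration takes no time and is no camera call.
- hand_in(): hands the job in, once; it reports no verdict.
Trained networks look in the newest picture that a camera, given by its name, has taken for a name from the list of things; names that differ only in an ending like _2 or _b are one class to them, and where a whole thing is asked for, a point or a joint stands for the part that bears it (a point fixed in the world has none). Each returns a list of dicts, best first, with "conf" (0 to 1); they miss things now and then, are a little off and sometimes report something else, mostly with a low value. They report only what shows in the picture. A call takes as long as a camera call. They do not tell look-alikes from the thing itself.
- regions_of(thing, camera): "region" (400x640 bool, what is visible of it) and "point" ([column, row] in pixels, amid what is visible of it).
The state is a dict: "t": time; "q": joint angles; "joint_vel": joint speeds; "joint_torque": joint torques, N m; "eef_pos": TCP position; "tool_rot": TCP orientation; "contact_force": force on the tool from outside, world axes, zero at the start; "torque": the same for the moment, N m; "gripper_width": opening from 0.0 (shut) to 1.0 (fully open).
Only numpy, scipy, OpenCV 4.12 (cv2) and the standard library are available. Lean on these libraries where they do the work, as an engineer would, in place of code of your own. Each camera call takes 0.05 s, during which the arm holds its last target.

### The job

Fold all three hinged panels of the inspection tray fully upright, so that they shield the small brass nozzle lying on the tray's pan from the draught. Then pick up the loupe by its handle and hold it level, its lens centred over the nozzle, with the lens at the same height as the scriber tip of the height gauge, which is set to the focal height. Finish while still holding the loupe there, steady and touching nothing but your gripper; do not shift the nozzle, the gauge or the other things on the bench.

Things in the scene. Friction and masses are not known exactly. Their poses are not given: they have to be found in the camera images.
- tray: Grey inspection tray, fixed to the bench: plate 130 (x) by 150 (y) by 14 mm, with a round steel pan (84 mm across, top 18 mm above the bench) in the middle. Origin at the centre of the underside. Own +x points away from the robot (turned up to 0.3 rad), z up. Panels are hinged at its left (+y), right (-y) and far (+x) edges; the near side stays open.
- panel_left (a joint): Angle of the left panel: 0 lying out flat, 1.571 upright (a hard stop). Starts at 0.4 to 0.75; a stiff hinge (0.05 N m) keeps it where it is left. Clear pane in a grey frame, 5 mm thick, 112 mm along the hinge, reaching 50 mm from the hinge. Hinge line along the tray's x, at y = +73 mm, 14 mm above the bench, in the tray's frame.
- panel_right (a joint): Angle of the right panel: made and working as the left one; hinge line along the tray's x at y = -73 mm, 14 mm above the bench.
- panel_far (a joint): Angle of the far panel: working as the left one, but 132 mm along the hinge; hinge line along the tray's y at x = +63 mm, 14 mm above the bench.
- panel_left_tab (a point): Grip point on the black pull tab at the middle of the left panel's outer edge, in the panel's plane, 80 mm from the hinge line. The tab is 14 mm wide (along the hinge), 7 mm thick and reaches from 50 to 95 mm from the hinge. Own x axis: from the hinge outward along the tab; own y axis: along the hinge.
- panel_right_tab (a point): The same point on the right panel's tab.
- panel_far_tab (a point): The same point on the far panel's tab.
- nozzle_top (a point): Top centre of the loose brass nozzle, a turned part 22 mm across at its foot and 16 mm high, standing on the tray's pan up to 17 mm off its centre.
- loupe_grip (a point): Grip point of the loose loupe (90 to 140 g), lying flat left or right of the tray: middle of its handle's width and height, 11 mm above the underside, within 20 mm of the balance point. Black handle 14 mm wide, 22 mm high, from 30 mm ahead of this point to 50 mm behind it; steel neck; lens ring 62 mm across, 12 mm high. Own x: along the handle toward the lens; z up.
- lens_centre (a point): Centre of the loupe's lens, half-way through its thickness; 85 mm ahead of (x) and 5 mm below (z) loupe_grip in the loupe's frame. z axis: the lens axis (vertical when level).
- loupe: The loupe itself: origin 11 mm below loupe_grip, on the underside of the handle; axes as there.
- gauge_tip (a point): Tip of the height gauge's scriber (steel bar 10 mm wide, 5 mm thick, its tip 51 mm out from the gauge's column, on the side away from the robot), at half its thickness: 120 to 160 mm above the bench. The gauge is a heavy dark block with a 218 mm high steel column and a white slide, fixed at the far left or far right of the bench. The slide is stiff, but must not be shifted.
- bottle: Bystander: black sample bottle, 48 mm across and 95 mm high, on the opposite side of the tray from the loupe. Origin at its underside.
- dish: Bystander: steel weighing dish, 70 mm across and 22 mm high, at the far corner opposite the gauge. Origin at its underside.
Mind the look-alikes: they are no part of the job. Leave any blue or pink look-alike of the loupe alone.

How it is judged:
By the outcome, as a careful person would: the job done as asked, in the order asked, and still so for the second after the job is handed in, while the arm keeps its last pose, push and grip.
It also fails if it takes over 72 s, if anything falls off the work surface, if the arm or the gripper's body presses on something with over 40 N, if the wrist force passes 120 N, or if a joint passes its speed limit or range.

## Working session

There is one attempt and no reset: what is moved stays moved. The work goes in short steps, Python scripts to look and compute and a tool call to move; the robot and the scene stay as the last step left them, time stands still between calls to the robot, and variables do not carry over. Pictures are saved under pics/ and viewed, and the job is handed in when it is done.

Besides the shell and the picture viewer there is one more tool, called by a JSON object that holds its "method" and its "body", one argument or row to a line. send_rows: Moves the arm, as the interface text tells. Its arguments: {"type":"object","properties":{"motion":{"type":"string"},"newtons":{"type":"number"}},"required":["motion"]}

```bash
ls; mkdir -p pics; python3 - <<'E'
from station import *
import cv2,numpy as np
np.set_printoptions(precision=4,suppress=True)
o=get_obs();print(o)
for n in ["side","top","wrist"]:
    im=read_camera(n);cv2.imwrite(f"pics/{n}0.png",im[:,:,::-1]);np.save(f"pics/{n}0.npy",im)
    print(n,calibration(n))
print(hold_point_z)
E
```

```text
pics
{'t': 0.0, 'q': array([ 1.0139,  0.4778,  0.0223,  1.5564, -0.0115,  1.1093, -0.0831]), 'joint_vel': array([ 0.0011, -0.0025, -0.0018,  0.0006,  0.0002,  0.001 ,  0.001 ]), 'joint_torque': array([ -0.0002, -59.644 ,   1.6078, -28.1204,   0.0124,   0.0091,
         0.    ]), 'eef_pos': array([ 0.2926, -0.6077,  0.2303]), 'tool_rot': array([-0.0008,  0.9749,  0.2225, -0.0003]), 'contact_force': array([ 0.4875, -0.1123, -1.0796]), 'torque': array([-0.05  ,  0.0047, -0.0058]), 'gripper_width': 1.0041755709734348}
side {'mtx': array([[503.9739,   0.    , 319.5185],
       [  0.    , 503.9739, 196.321 ],
       [  0.    ,   0.    ,   1.    ]]), 'R': array([[-0.72  , -0.6937,  0.019 ],
       [-0.4629,  0.4597, -0.7579],
       [ 0.517 , -0.5545, -0.6521]]), 't': array([0.3935, 0.2839, 1.2504])}
top {'mtx': array([[475.9571,   0.    , 315.72  ],
       [  0.    , 475.9571, 200.0429],
       [  0.    ,   0.    ,   1.    ]]), 'R': array([[ 0.0012, -0.9998,  0.0209],
       [-0.9961, -0.0031, -0.088 ],
       [ 0.088 , -0.0208, -0.9959]]), 't': array([0.0513, 0.4948, 1.4236])}
wrist {'mtx': array([[325.3188,   0.    , 321.0639],
       [  0.    , 325.3188, 198.5114],
       [  0.    ,   0.    ,   1.    ]]), 'hand_eye': array([[-0.0003, -0.9483, -0.3174,  0.0816],
       [ 1.    , -0.0004,  0.0005, -0.0004],
       [-0.0006, -0.3174,  0.9483, -0.1428],
       [ 0.    ,  0.    ,  0.    ,  1.    ]])}
0.0187
```

View pics/side0.png

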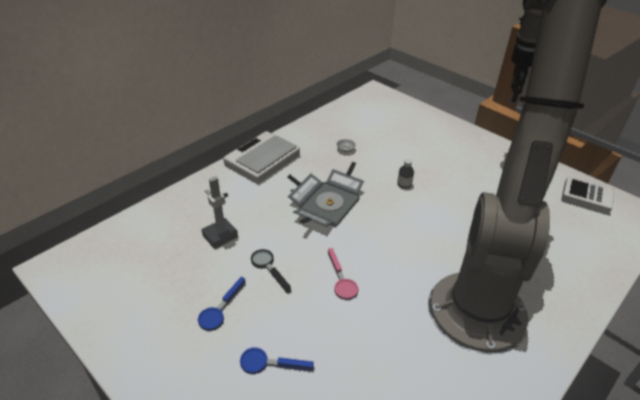

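View pics/top0.png

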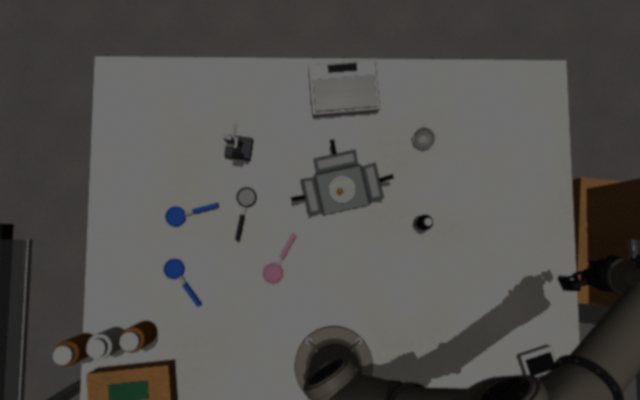

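View pics/wrist0.png

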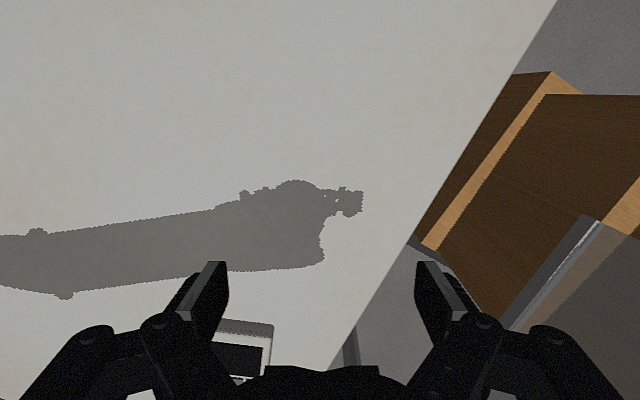

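The side view shows the real loupe (black handle) with its lens at about (262,258). The tray is at (327,203), the gauge at (218,225), the bottle at (405,175) and the dish at (346,146). In the top view the lens is at (247,197), the handle end at (240,238), and the nozzle at (340,191). Blue and pink are the look-alikes.

```bash
cat > h.py <<'E'
import numpy as np,cv2
from station import *
from scipy.spatial.transform import Rotation as Rn
np.set_printoptions(precision=4,suppress=True)
def Rq(q): return Rn.from_quat([q[1],q[2],q[3],q[0]]).as_matrix()
def cam(name,o=None):
    c=calibration(name)
    if name!="wrist": return c["mtx"],np.array(c["R"]),np.array(c["t"])
    o=o or get_obs()
    T=np.eye(4);T[:3,:3]=Rq(o["tool_rot"]);T[:3,3]=o["eef_pos"]
    W=T@c["hand_eye"]; R=W[:3,:3].T
    return c["mtx"],R,-R@W[:3,3]
def ray(C,px):
    K,R,t=C; d=R.T@np.linalg.solve(K,np.array([px[0],px[1],1.])); return -R.T@t,d
def onz(C,px,z):
    c,d=ray(C,px); return c+d*(z-c[2])/d[2]
def proj(C,X):
    K,R,t=C; X=np.atleast_2d(X); p=(X@R.T+t)@K.T; return p[:,:2]/p[:,2:]
def tri(obs):
    A=np.zeros((3,3));b=np.zeros(3)
    for C,px in obs:
        c,d=ray(C,px);d=d/np.linalg.norm(d);P=np.eye(3)-np.outer(d,d);A+=P;b+=P@c
    return np.linalg.solve(A,b)
def snap(name,tag):
    o=get_obs();im=read_camera(name);cv2.imwrite(f"pics/{tag}.png",im[:,:,::-1]);return cam(name,o),im
def segs(im,C): pass
E
python3 - <<'E'
from h import *
T=cam("top");S=cam("side")
print("loupe lens",onz(T,(247,197),.006),onz(S,(262,258),.006))
print("handle end",onz(T,(240,240),.011),onz(S,(289,290),.011))
print("nozzle",onz(T,(340,191),.034),onz(S,(330,202),.034),tri([(T,(340,191)),(S,(330,202))]))
print("gauge base",onz(T,(239,150),.03))
print("tip",tri([(T,(236,126)),(S,(225,196))]))
print("bottle",onz(T,(424,222),.095),"dish",onz(T,(423,139),.02))
for p in [(333,140),(390,178),(295,200)]: print(onz(T,p,.05))
E
```

```text
loupe lens [0.5048 0.2624 0.006 ] [0.5069 0.2652 0.006 ]
handle end [0.3736 0.281  0.011 ] [0.3731 0.2915 0.011 ]
nozzle [ 0.5212 -0.0207  0.034 ] [ 0.5125 -0.0088  0.034 ] [ 0.5231 -0.0214  0.0195]
gauge base [0.6457 0.2856 0.03  ]
tip [0.6792 0.2663 0.1288]
bottle [ 0.4256 -0.2584  0.095 ] dish [ 0.6851 -0.2788  0.02  ]
[0.6738 0.0011 0.05  ]
[ 0.5592 -0.1697  0.05  ]
[0.4921 0.1145 0.05  ]
```

```bash
python3 - <<'E'
import cv2
a=cv2.imread('pics/side0.png')[130:260,190:390];cv2.imwrite('pics/side0c.png',cv2.resize(a,None,fx=4,fy=4,interpolation=2))
a=cv2.imread('pics/top0.png')[110:250,210:410];cv2.imwrite('pics/top0c.png',cv2.convertScaleAbs(cv2.resize(a,None,fx=4,fy=4,interpolation=2),alpha=1.8))
E
```

```text
(no output)
```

View pics/side0c.png

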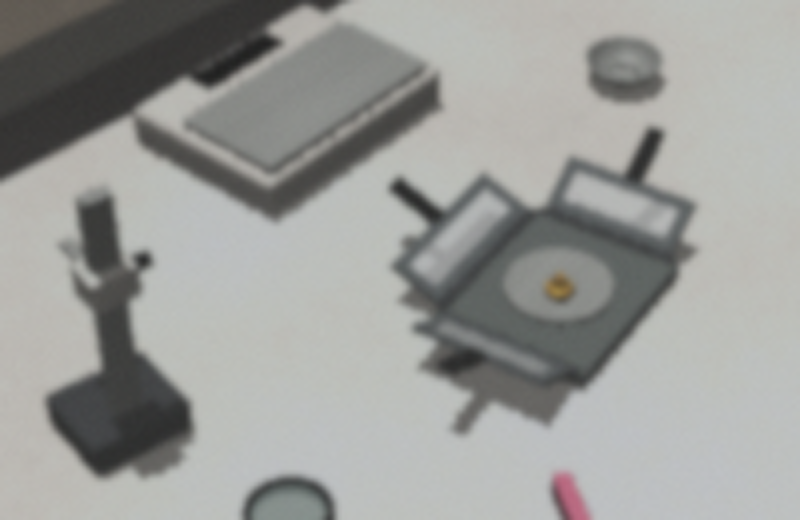

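View pics/top0c.png

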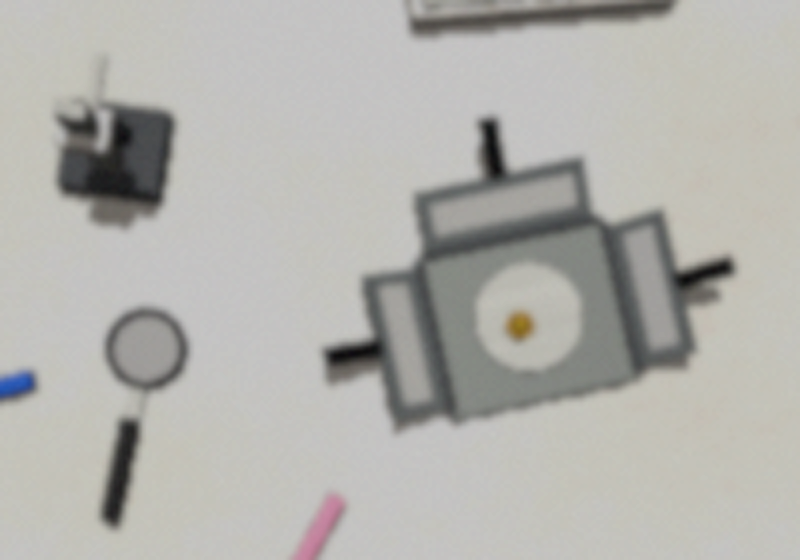

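{"method": "send_rows", "body": {
  "motion": "0 0 3 0 0 -1 0; 1.4 3.4 1 0 0 -1 0; 1.5 3.5 0.7 0 0 -1 0; 1.5 3.5 0.7 0 0 -1 0; 1.5 3.5 0.7 0 0 -1 0; 1.5 3.5 0.7 0 0 -1 0; 1.5 3.5 0.7 0 0 -1 0; 1.5 3.5 0.7 0 0 -1 0; 1.5 3.5 0.7 0 0 -1 0; 1.5 3.5 0.7 0 0 -1 0; 1.5 3.5 0.5 0 0 0 0; 1.5 3.5 0.5 0 0 0 0; 1.5 3.5 0 0 0 0 0; 1.5 3.5 0 0 0 0 0; 1.5 3.5 0 0 0 0 0; 1.5 3.5 0 0 0 0 0; 1.5 3.5 0 0 0 0 0; 1 2 0 0 0 0 0; 0 0 0 0 0 0 0; 0 0 0 0 0 0 0"
}}

```text
t: 1.82
eef_pos: [0.5381, 0.0036, 0.3362]
tool_rot: [-0.004, 0.992, 0.13, -0.002]
contact_force: [-0.6, -0.2, -0.1]
gripper_width: 0.999
```

```bash
python3 - <<'E'
from h import *
o=get_obs();print(o['t'],o['eef_pos'],o['tool_rot'],o['contact_force'],o['q'])
C,im=snap("wrist","w1");np.savez("pics/w1.npz",K=C[0],R=C[1],t=C[2])
C,im=snap("top","t1")
for n in ["panel_left_tab","panel_right_tab","panel_far_tab","nozzle_top","loupe_grip","lens_centre","tray"]:
    print(n,[(r["conf"],np.array(r["point"]),r["region"].sum()) for r in regions_of(n,"wrist")[:3]])
E
```

```text
1.8167 [0.5381 0.0036 0.3362] [-0.004   0.9915  0.13   -0.0025] [-0.5527 -0.1595 -0.1082] [ 0.1946  0.1923 -0.3628  1.7226  0.063   1.2443 -1.4927]
panel_left_tab [(0.71, array([272. , 164.3]), np.int64(2962))]
panel_right_tab [(0.78, array([410.4, 167.8]), np.int64(3038))]
panel_far_tab [(0.58, array([346. ,  93.1]), np.int64(3914))]
nozzle_top [(0.68, array([476.5, 267.4]), np.int64(1561)), (0.57, array([337.5, 164.1]), np.int64(186))]
loupe_grip [(0.86, array([ 17.3, 261.2]), np.int64(1596)), (0.72, array([ 30.2, 128. ]), np.int64(1166)), (0.62, array([133.2, 131.2]), np.int64(2638))]
lens_centre [(0.84, array([ 32.6, 127.2]), np.int64(1173)), (0.83, array([183.7, 262.1]), np.int64(1427)), (0.56, array([ 16.4, 261.1]), np.int64(1652))]
tray [(0.9, array([347.3, 145.2]), np.int64(19078)), (0.6, array([349.6,  95.3]), np.int64(3890)), (0.37, array([133.9, 134.7]), np.int64(2577))]
```

View pics/w1.png

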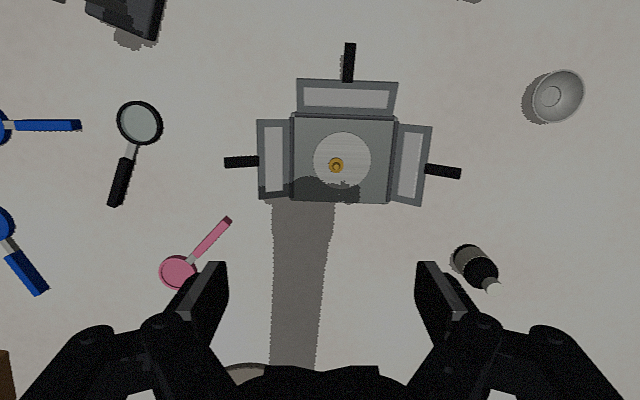

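The wrist view shows the tray plate between about (293,116) and (390,203), and the nozzle at (336,165). The tab tips are at (225,162) left, (461,173) right and (349,43) far. The real loupe has its lens at (140,122) and its handle end at (112,206).

```bash
python3 - <<'E'
import cv2
a=cv2.imread('pics/w1.png');cv2.imwrite('pics/w1a.png',cv2.resize(a[35:215,215:475],None,fx=3,fy=3,interpolation=2))
cv2.imwrite('pics/w1b.png',cv2.resize(a[90:220,80:180],None,fx=4.5,fy=4.5,interpolation=2))
E
```

```text
(no output)
```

View pics/w1a.png

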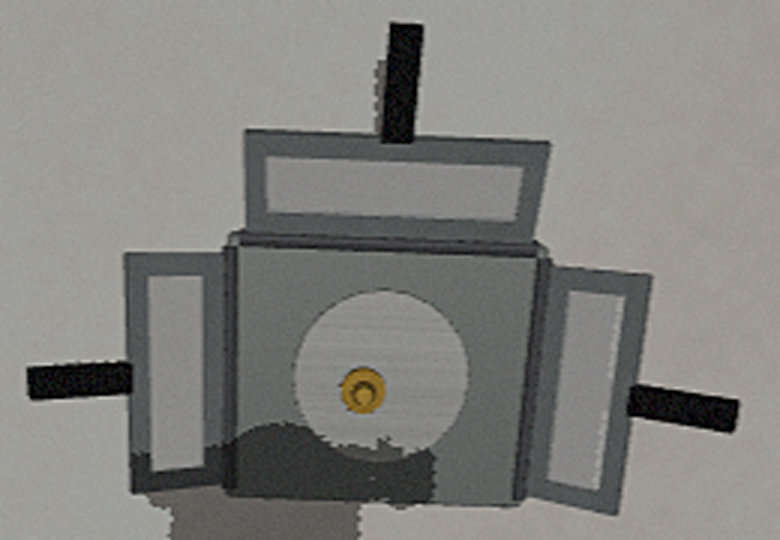

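View pics/w1b.png

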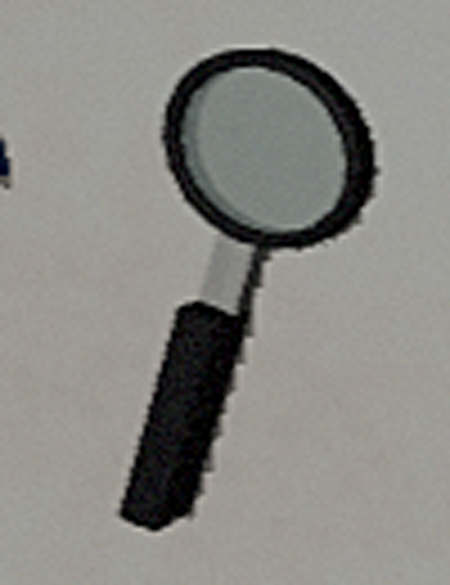

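```bash
python3 - <<'E'
from h import *
from scipy.optimize import least_squares
d=np.load("pics/w1.npz");C=(d["K"],d["R"],d["t"])
P=lambda a:np.array([a[0]/3+215,a[1]/3+35])
obs={"pan":(382,376),"Lt":(28,383),"Rt":(738,415),"Ft":(406,23),"L1":(124,254),"L2":(131,493),"R1":(651,275),"R2":(617,514),"F1":(246,130),"F2":(550,143)}
def pts(p):
    x,y,w,l,r,f=p
    def L(s,u,ang,n=0): return np.array([u,s*(.073+n*0),.014])+s*0
    q={"pan":[0,0,.018]}
    def side(sgn,u,rad,a): return [u,sgn*(.073+rad*np.cos(a)-.0025*np.sin(a)),.014+rad*np.sin(a)+.0025*np.cos(a)]
    def far(v,rad,a): return [.063+rad*np.cos(a)-.0025*np.sin(a),v,.014+rad*np.sin(a)+.0025*np.cos(a)]
    q["Lt"]=side(1,0,.095,l);q["L1"]=side(1,.056,.05,l);q["L2"]=side(1,-.056,.05,l)
    q["Rt"]=side(-1,0,.095,r);q["R1"]=side(-1,.056,.05,r);q["R2"]=side(-1,-.056,.05,r)
    q["Ft"]=far(0,.095,f);q["F1"]=far(.066,.05,f);q["F2"]=far(-.066,.05,f)
    c,s=np.cos(w),np.sin(w);R=np.array([[c,-s,0],[s,c,0],[0,0,1]])
    return {k:R@np.array(v)+[x,y,0] for k,v in q.items()}
def f(p):
    q=pts(p);return np.concatenate([proj(C,q[k])[0]-P(obs[k]) for k in obs])
r=least_squares(f,[.53,-.02,.2,.5,.5,.5]);print(r.x,np.abs(r.fun).max());print(r.fun.reshape(-1,2))
q=pts(r.x)
for k in q: print(k,q[k])
print("nozzle",onz(C,P((363,393)),.034))
np.save("tray.npy",r.x)
Q=lambda a:(a[0]/4.5+80,a[1]/4.5+90)
lens=onz(C,Q((270,148)),.008);he=onz(C,Q((138,517)),.019); hf=onz(C,Q((208,308)),.022)
print("lens",lens,"hend",he,"hfront",hf, np.linalg.norm((lens-he)[:2]))
T=cam("top");S=cam("side")
print("tip",tri([(T,(235,124.5)),(S,(205.5,190.8))]))
for z in (.12,.14,.16):print(onz(T,(235,124.5),z),onz(S,(205.5,190.8),z))
E
```

```text
[ 0.5284 -0.0273  0.2251  0.4155  0.567   0.3541] 0.858243174868278
[[-0.261   0.8435]
 [-0.169   0.0074]
 [-0.0078  0.1428]
 [ 0.2021 -0.058 ]
 [ 0.2694 -0.2252]
 [ 0.1408 -0.1356]
 [ 0.1673 -0.263 ]
 [ 0.0888  0.1917]
 [-0.8582  0.102 ]
 [ 0.4128 -0.3942]]
pan [ 0.5284 -0.0273  0.018 ]
Lt [0.493  0.1276 0.0546]
L1 [0.5567 0.1    0.0365]
L2 [0.4476 0.075  0.0365]
Rt [ 0.5623 -0.1752  0.0671]
R1 [ 0.6084 -0.1257  0.043 ]
R2 [ 0.4992 -0.1507  0.043 ]
Ft [0.6758 0.0065 0.0493]
F1 [0.62   0.0614 0.0337]
F2 [ 0.6494 -0.0673  0.0337]
nozzle [ 0.5227 -0.0192  0.034 ]
lens [0.5052 0.2644 0.008 ] hend [0.3736 0.2916 0.019 ] hfront [0.4531 0.2722 0.022 ] 0.13436699259850246
tip [0.6996 0.2848 0.139 ]
[0.702  0.2853 0.12  ] [0.7227 0.2748 0.12  ]
[0.697  0.2823 0.14  ] [0.7016 0.2872 0.14  ]
[0.692  0.2793 0.16  ] [0.6805 0.2996 0.16  ]
```

{"method": "send_rows", "body": {
  "motion": "2.7 0.15 -3.1 -0.4 -0.3 -2 1; 2.7 0.15 -3.1 0 0 0 1; 2.7 0.15 -3.1 0 0 0 1; 2.7 0.15 -3.1 0 0 0 1; 2.7 0.15 -3.1 0 0 0 1; 2.7 0.15 -2 0 0 0 1; 0 0 0 0 0 0 1; 0 0 0 0 0 0 1; 0 0 0 0 0 0 1; 0 0 0 0 0 0 1",
  "newtons": 40
}}

```text
t: 3.1
eef_pos: [0.7059, 0.0052, 0.1556]
tool_rot: [0.002, 0.994, 0.106, 0.003]
contact_force: [-0.2, 0.1, 1.2]
gripper_width: -0.0
```

```bash
cat >> h.py <<'E'
tr=np.load("tray.npy")
def st():
    o=get_obs();R=Rq(o["tool_rot"]);e=o["eef_pos"]
    c,s=np.cos(tr[2]),np.sin(tr[2]);d=e[:2]-tr[:2]
    print("t",round(o["t"],2),"pos",e,"tray",np.array([c*d[0]+s*d[1],-s*d[0]+c*d[1]]),"yaw",np.degrees(np.arctan2(R[1,0],R[0,0])),"tilt fix deg",np.degrees([-R[1,2],R[0,2]]),"F",o["contact_force"],"w",o["gripper_width"],"q",o["q"])
E
python3 -c "
from h import *
st();T=cam('top');print(onz(T,(345,117),.0),onz(T,(345,117),.04))"
```

```text
t 3.1 pos [0.7059 0.0052 0.1556] tray [ 0.1803 -0.008 ] yaw 12.123310374278958 tilt fix deg [0.2192 0.4147] F [-0.1939  0.0723  1.1504] w -0.0003905403755616927 q [ 0.1048  0.6116 -0.3029  1.5294  0.2074  1.0252 -1.6124]
[ 0.758  -0.0396  0.    ] [ 0.7473 -0.0362  0.04  ]
```

{"method": "send_rows", "body": {
  "motion": "-0.3 0.3 -3 0.2 0.4 0.8 1; -0.3 0.4 -3 0 0 0 1; 0 0 -3 0 0 0 1; 0 0 -2.5 0 0 0 1; 0 0 -1 0 0 0 1; 0 0 0 0 0 0 1"
}}

```text
t: 3.6
eef_pos: [0.7032, 0.0109, 0.0412]
tool_rot: [0.001, 0.994, 0.112, 0.01]
contact_force: [0.5, 0.7, -0.1]
gripper_width: 0.004
```

```bash
python3 -c "
from h import *
st();snap('top','t2');snap('side','s2')
a=cv2.imread('pics/t2.png')[80:230,250:450];cv2.imwrite('pics/t2c.png',cv2.convertScaleAbs(cv2.resize(a,None,fx=4,fy=4),alpha=1.8))"
```

```text
t 3.6 pos [0.7032 0.0109 0.0412] tray [ 0.1789 -0.0017] yaw 12.826462760845217 tilt fix deg [0.0224 1.201 ] F [ 0.4901  0.7436 -0.1458] w 0.004238100154614512 q [ 0.0834  0.7295 -0.279   1.6122  0.2591  0.8153 -1.6499]
```

View pics/s2.png

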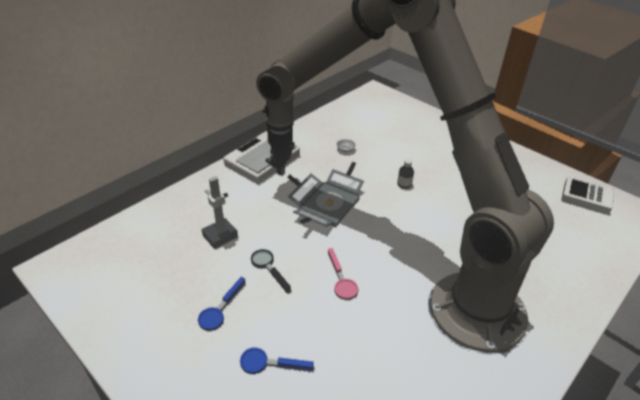

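The gripper is behind the far tab at about (280,170), clear of the scale. Lowering it a little, then pushing.

{"method": "send_rows", "body": {
  "motion": "0 0 -1 0 1 0 1; 0 0 -0.4 0 0 0 1; -1 -0.22 0 0 0 0 1; -1 -0.22 0.2 0 0 0 1; -1 -0.22 0.4 0 0 0 1; -1 -0.22 0.6 0 0 0 1; -1 -0.22 0.6 0 0 0 1; -1 -0.22 0.6 0 0 0 1; -1 -0.22 0.7 0 0 0 1; -0.6 -0.13 0.6 0 0 0 1; 0 0 0 0 0 0 1"
}}

```text
t: 4.62
eef_pos: [0.6507, -0.0021, 0.0893]
tool_rot: [-0.001, 0.993, 0.111, 0.032]
contact_force: [0.5, 0.2, 0.6]
gripper_width: 0.005
```

```bash
python3 -c "
from h import *
st()"
```

```text
t 4.62 pos [ 0.6507 -0.0021  0.0893] tray [ 0.1248 -0.0027] yaw 12.80531070801401 tilt fix deg [-0.4829  3.6367] F [0.4735 0.2131 0.6279] w 0.0047742844681616875 q [ 0.1335  0.5815 -0.3063  1.7649  0.24    0.7665 -1.6361]
```

{"method": "send_rows", "body": {
  "motion": "0.3 0 -1.5 -0.4 2 0 1; 0 0 -1 0 1.5 0 1; 0 0 0 0 0 0 1"
}}

```text
t: 4.87
eef_pos: [0.6528, -0.003, 0.0649]
tool_rot: [-0.0, 0.994, 0.111, 0.0]
contact_force: [-0.1, -0.2, 0.1]
gripper_width: -0.003
```

```bash
python3 -c "
from h import *
st();snap('wrist','w3')"
```

```text
t 4.87 pos [ 0.6528 -0.003   0.0649] tray [ 0.1267 -0.0041] yaw 12.758530945531831 tilt fix deg [-0.015   0.0036] F [-0.1006 -0.2232  0.1216] w -0.0028793985328917963 q [ 0.1207  0.6424 -0.2961  1.7182  0.2418  0.8168 -1.6343]
```

View pics/w3.png

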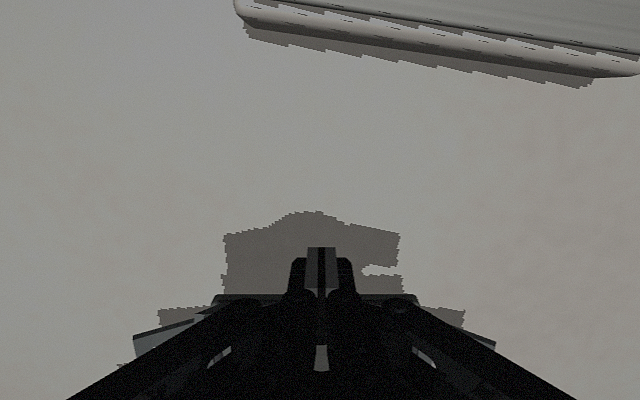

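{"method": "send_rows", "body": {
  "motion": "-1 -0.22 0 0 0.3 0 1; -1 -0.2 0 0 0.3 0 1; -1 -0.2 0 0 0.3 0 1; -1 -0.2 0 0 0.3 0 1; 0 0 0 0 0 0 1; 0 0 0 0 0 0 1"
}}

```text
t: 5.42
eef_pos: [0.6137, -0.0108, 0.0704]
tool_rot: [-0.002, 0.994, 0.111, -0.004]
contact_force: [-0.6, 1.2, -0.0]
gripper_width: -0.001
```

```bash
python3 -c "
from h import *
st()"
```

```text
t 5.42 pos [ 0.6137 -0.0108  0.0704] tray [ 0.0868 -0.003 ] yaw 12.762625741554594 tilt fix deg [-0.1333 -0.4727] F [-0.5588  1.2221 -0.0256] w -0.0012666425921930887 q [ 0.1454  0.5884 -0.3065  1.8073  0.2334  0.7896 -1.6273]
```

{"method": "send_rows", "body": {
  "motion": "-0.4 -0.09 0 0.1 -0.3 0 1; -0.4 -0.09 0 0 -0.2 0 1; -0.2 -0.05 0 0 0 0 1; 0 0 0 0 0 0 1"
}}

```text
t: 5.75
eef_pos: [0.6055, -0.0126, 0.071]
tool_rot: [-0.003, 0.994, 0.111, 0.005]
contact_force: [0.7, 0.4, -0.3]
gripper_width: 0.001
```

```bash
python3 -c "
from h import *
st()"
```

```text
t 5.75 pos [ 0.6055 -0.0126  0.071 ] tray [ 0.0784 -0.0029] yaw 12.786830421487814 tilt fix deg [-0.3584  0.5733] F [ 0.7082  0.4008 -0.2503] w 0.0005374331751283773 q [ 0.1541  0.5694 -0.3094  1.8416  0.2342  0.7555 -1.6267]
```

{"method": "send_rows", "body": {
  "motion": "-0.2 -0.05 0 0 0 0 1; -0.2 -0.05 0 0 0 0 1"
}}

```text
t: 5.92
eef_pos: [0.6053, -0.0126, 0.0712]
tool_rot: [-0.003, 0.994, 0.112, 0.01]
contact_force: [10.9, 1.0, -8.9]
gripper_width: -0.001
```

{"method": "send_rows", "body": {
  "motion": "-0.2 -0.05 0 0 0 0 1; -0.2 -0.05 0 0 0 0 1"
}}

```text
t: 6.08
eef_pos: [0.6056, -0.0125, 0.0714]
tool_rot: [-0.004, 0.994, 0.112, 0.015]
contact_force: [8.5, 1.5, -6.3]
gripper_width: -0.002
```

```bash
python3 -c "
from h import *
st()"
```

```text
t 6.08 pos [ 0.6056 -0.0125  0.0714] tray [ 0.0786 -0.0029] yaw 12.864650867253674 tilt fix deg [-0.6475  1.6841] F [ 8.5151  1.514  -6.2553] w -0.0024331184527243395 q [ 0.1591  0.5612 -0.3118  1.8566  0.2352  0.7289 -1.6255]
```

Far panel is at its stop, with about 10 N showing. Backing off and going to the left panel.

{"method": "send_rows", "body": {
  "motion": "1.5 0.35 0 0 0 0 1; 1.5 0.35 1 -0.6 1.6 0 1; 0 0 4 0 0 0 1; 0 0 4 0 0 0 1; -1.1 1.2 1 0 0 7 1; -1.1 1.2 0 0 0 7 1; -1.2 1.2 0 0 0 7 1; -1.2 1.2 0 0 0 7 1; -1.2 1.2 0 0 0 7 1; -1.2 1.2 0 0 0 7 1; -1.2 1.2 0 0 0 7 1; -1.2 1.2 0 0 0 7 1; -1.2 1.2 0 0 0 7 1; -1.2 1.2 0 0 0 7 1; -1.2 1.2 0 0 0 7 1; -1.2 1.2 0 0 0 7 1; -1.2 1.2 0 0 0 6 1; 0 0 0 0 0 0 1; 0 0 0 0 0 0 1"
}}

```text
t: 7.67
eef_pos: [0.4558, 0.1481, 0.1643]
tool_rot: [0.007, 0.605, 0.796, -0.013]
contact_force: [0.5, -0.2, -0.1]
gripper_width: -0.0
```

```bash
python3 -c "
from h import *
st();snap('side','s4');snap('wrist','w4')
a=cv2.imread('pics/s4.png')[130:260,190:390];cv2.imwrite('pics/s4c.png',cv2.resize(a,None,fx=4,fy=4,interpolation=2))"
```

```text
t 7.67 pos [0.4558 0.1481 0.1643] tray [-0.0316  0.1871] yaw 105.51812253138891 tilt fix deg [ 1.7317 -0.2506] F [ 0.5378 -0.2485 -0.0628] w -0.00046923288127392 q [ 0.1952  0.3434 -0.7757  2.0289  0.3333  0.9106 -0.494 ]
```

View pics/s4c.png

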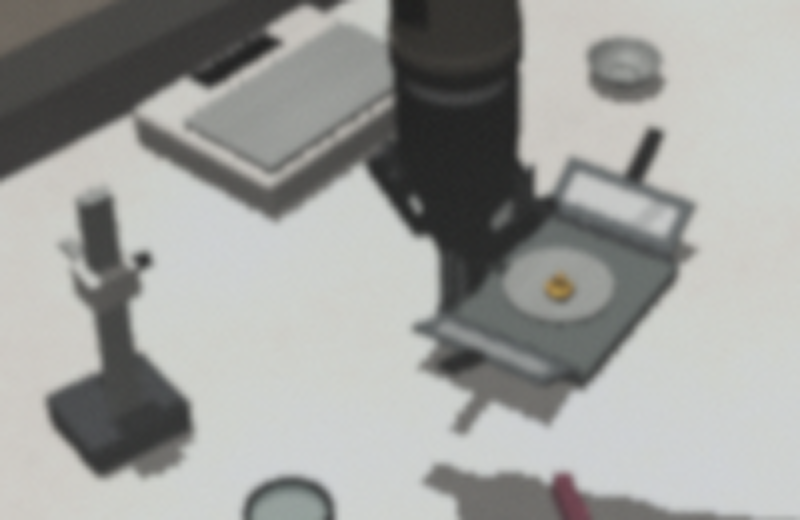

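View pics/w4.png

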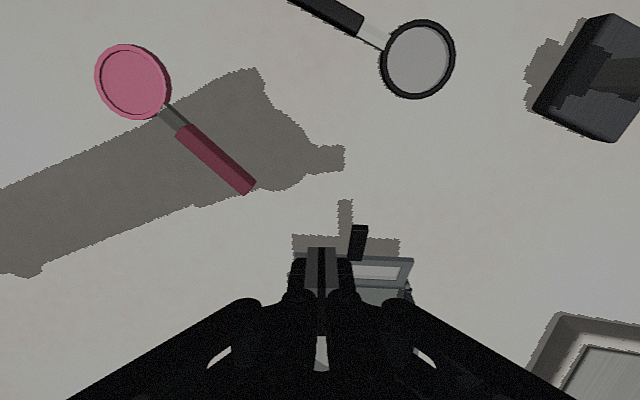

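Left tab shows at (359,242) just right of the fingers; lining up and descending outside it.

{"method": "send_rows", "body": {
  "motion": "1.6 0.1 -1 1.7 -0.2 -2.6 1; 1.6 0.1 -3 0 0 0 1; 0 0 -3 0 0 0 1; 0 0 -3 0 0 0 1; 0 0 -2 0 0 0 1; 0 0 -1 0 0 0 1; 0 0 0 0 0 0 1"
}}

```text
t: 8.35
eef_pos: [0.4964, 0.1434, 0.0296]
tool_rot: [0.003, 0.633, 0.774, 0.001]
contact_force: [0.4, -0.5, -1.2]
gripper_width: 0.001
```

```bash
python3 -c "
from h import *
st();snap('wrist','w5')"
```

```text
t 8.35 pos [0.4964 0.1434 0.0296] tray [0.0069 0.1735] yaw 101.4268223743309 tilt fix deg [0.1357 0.3118] F [ 0.3831 -0.4786 -1.1511] w 0.0007119394673006041 q [ 0.0787  0.5862 -0.6064  2.0491  0.5457  0.6633 -0.6908]
```

View pics/w5.png

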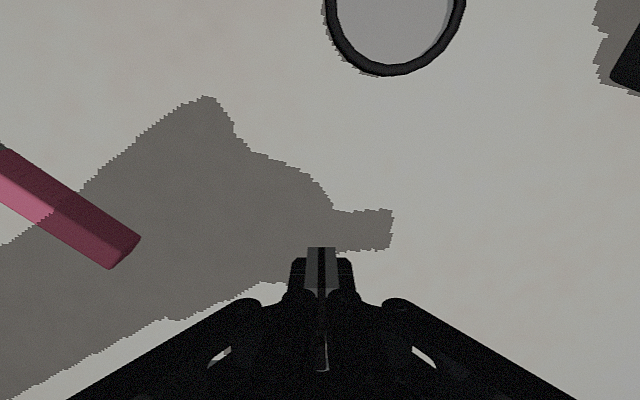

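{"method": "send_rows", "body": {
  "motion": "-0.1 -1 0 0.1 0.3 1.4 1; 0 -1 0.3 0 0 0 1; 0.1 -1 0.4 0 0 0 1; 0.2 -1 0.5 0 0 0 1; 0.2 -1 0.5 0 0 0 1; 0 0 0 0 0 0 1"
}}

```text
t: 8.9
eef_pos: [0.5046, 0.1205, 0.0617]
tool_rot: [-0.003, 0.617, 0.787, 0.02]
contact_force: [-0.1, -0.3, -0.6]
gripper_width: -0.001
```

```bash
python3 -c "
from h import *
st()"
```

```text
t 8.9 pos [0.5046 0.1205 0.0617] tray [0.0098 0.1494] yaw 103.8744141232544 tilt fix deg [-2.0557  1.1014] F [-0.0572 -0.3297 -0.5857] w -0.0008841962969640233 q [ 0.2051  0.539  -0.6766  2.0453  0.4873  0.6866 -0.5353]
```

{"method": "send_rows", "body": {
  "motion": "-0.4 -0.5 -0.5 -2 1.1 -0.9 1; -0.2 -1 -0.3 0 0 0 1; 0 -1 0 0 0 0 1; 0.1 -1 0 0 0 0 1; 0.2 -1 0 -0.3 0.1 0 1; 0 0 0 0 0 0 1"
}}

```text
t: 9.4
eef_pos: [0.5073, 0.0865, 0.0657]
tool_rot: [0.004, 0.62, 0.784, 0.01]
contact_force: [0.6, -0.9, -0.1]
gripper_width: -0.004
```

```bash
python3 -c "
from h import *
st()"
```

```text
t 9.4 pos [0.5073 0.0865 0.0657] tray [0.0048 0.1157] yaw 103.32894266770558 tilt fix deg [-0.6294  1.0312] F [ 0.5732 -0.8794 -0.1147] w -0.004095942242779803 q [ 0.2477  0.5253 -0.6643  2.048   0.4903  0.7048 -0.4947]
```

{"method": "send_rows", "body": {
  "motion": "0 -0.9 0 -0.6 1 -0.4 1; 0.1 -0.9 0 0 0 0 1; 0.2 -0.6 0 0 0 0 1; 0 0 0 0 0 0 1"
}}

```text
t: 9.73
eef_pos: [0.5133, 0.0611, 0.0705]
tool_rot: [0.003, 0.623, 0.782, 0.004]
contact_force: [-0.3, -0.1, -0.3]
gripper_width: 0.005
```

```bash
python3 -c "
from h import *
st()"
```

```text
t 9.73 pos [0.5133 0.0611 0.0705] tray [0.005  0.0896] yaw 102.95941939014116 tilt fix deg [-0.1456  0.5316] F [-0.3411 -0.1194 -0.2745] w 0.004571525257066598 q [ 0.2925  0.5236 -0.6631  2.0331  0.4799  0.7305 -0.4428]
```

{"method": "send_rows", "body": {
  "motion": "0.05 -0.2 0 0 0 0 1; 0.05 -0.2 0 0 0 0 1"
}}

```text
t: 9.9
eef_pos: [0.5136, 0.0594, 0.0707]
tool_rot: [0.001, 0.623, 0.782, 0.006]
contact_force: [-2.9, 11.1, -2.2]
gripper_width: 0.002
```

{"method": "send_rows", "body": {
  "motion": "0.05 -0.2 0 0 0 0 1; 0.05 -0.2 0 0 0 0 1"
}}

```text
t: 10.07
eef_pos: [0.5136, 0.0598, 0.0708]
tool_rot: [-0.0, 0.621, 0.784, 0.009]
contact_force: [-1.2, 5.4, 1.3]
gripper_width: -0.004
```

```bash
python3 -c "
from h import *
st()"
```

```text
t 10.07 pos [0.5136 0.0598 0.0708] tray [0.005  0.0882] yaw 103.18281825596092 tilt fix deg [-0.8261  0.587 ] F [-1.1944  5.4015  1.2773] w -0.004161109817260074 q [ 0.3089  0.5246 -0.6711  2.0339  0.4717  0.7244 -0.4236]
```

Left is at its stop, with about 11 N showing. Now the right panel.

{"method": "send_rows", "body": {
  "motion": "-0.3 1.5 0 0 0 0 1; -0.4 1.5 1 -0.8 0.6 0 1; 0 0 4 0 0 0 1; 0 0 4 0 0 0 1; 0 0 3 0 0 0 1; 0.8 -3.6 0 0 0 0 1; 0.8 -3.6 0 0 0 0 1; 0.8 -3.6 0 0 0 0 1; 0.8 -3.6 0 0 0 0 1; 0.8 -3.6 0 0 0 0 1; 0.8 -3.6 0 0 0 0 1; 0.8 -3.6 0 0 0 0 1; 0.8 -3.6 0 0 0 0 1; 0 -1 0 0 0 0 1; 0 0 0 0 0 0 1"
}}

```text
t: 11.32
eef_pos: [0.5619, -0.226, 0.1935]
tool_rot: [-0.001, 0.618, 0.786, -0.004]
contact_force: [-0.5, 0.5, 0.2]
gripper_width: 0.002
```

```bash
python3 -c "
from h import *
st();snap('wrist','w6')"
```

```text
t 11.32 pos [ 0.5619 -0.226   0.1935] tray [-0.0117 -0.2012] yaw 103.58838607533801 tilt fix deg [ 0.2801 -0.3863] F [-0.5482  0.4562  0.1981] w 0.0015869037813213776 q [ 0.7608  0.4821 -0.6493  1.7279  0.336   1.0501  0.232 ]
```

View pics/w6.png

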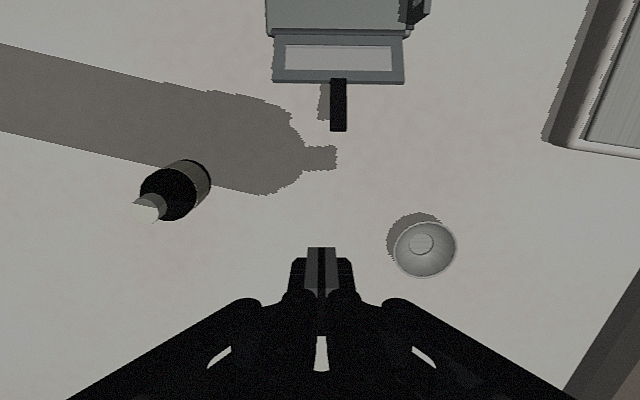

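{"method": "send_rows", "body": {
  "motion": "0.7 1.6 -2 0.2 -0.3 -0.7 1; 0 0 -3.5 0 0 0 1; 0 0 -3.5 0 0 0 1; 0 0 -3 0 0 0 1; 0 0 -2 0 0 0 1; 0 0 -1 0 0 0 1; 0 0 0 0 0 0 1"
}}

```text
t: 11.95
eef_pos: [0.5686, -0.1961, 0.0405]
tool_rot: [0.0, 0.619, 0.786, 0.002]
contact_force: [-0.2, 0.6, -0.3]
gripper_width: 0.003
```

```bash
python3 -c "
from h import *
st();snap('wrist','w7')"
```

```text
t 11.95 pos [ 0.5686 -0.1961  0.0405] tray [ 0.0014 -0.1735] yaw 103.53724979480062 tilt fix deg [-0.1403  0.1823] F [-0.2443  0.5594 -0.3022] w 0.002811360445662497 q [ 0.6485  0.6612 -0.5638  1.8445  0.4844  0.7734  0.0627]
```

View pics/w7.png

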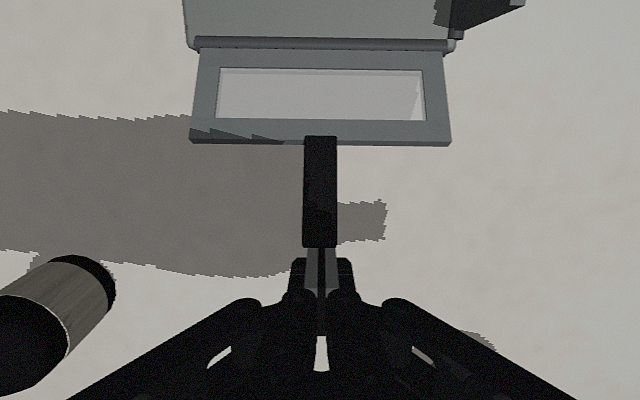

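The tab end at (320,245) is centred on the fingers. Pushing.

{"method": "send_rows", "body": {
  "motion": "-0.2 1 0 -0.1 0.2 -0.6 1; -0.2 1 0.1 0 0 0 1; -0.2 1 0.2 0 0 0 1; -0.2 1 0.2 0 0 0 1; -0.2 1 0.2 0 0 0 1; 0 0 0 0 0 0 1"
}}

```text
t: 12.5
eef_pos: [0.5674, -0.1628, 0.0639]
tool_rot: [0.017, 0.628, 0.778, -0.004]
contact_force: [0.2, -0.0, 0.7]
gripper_width: -0.002
```

```bash
python3 -c "
from h import *
st()"
```

```text
t 12.5 pos [ 0.5674 -0.1628  0.0639] tray [ 0.0078 -0.1408] yaw 102.21453610262668 tilt fix deg [1.5775 1.1793] F [ 0.2082 -0.0082  0.6944] w -0.002018822961468184 q [ 0.5876  0.5994 -0.5632  1.8827  0.4851  0.7713 -0.0331]
```

{"method": "send_rows", "body": {
  "motion": "-0.6 1 0 1.5 1.2 0.6 1; -0.5 1 0 0 0 0 1; -0.3 1 0 0 0 0 1; -0.3 1 0 0.2 0.2 0 1; -0.3 0.6 0 0.2 0.2 0 1; 0 0 0 0 0 0 1"
}}

```text
t: 13.0
eef_pos: [0.5509, -0.1115, 0.0702]
tool_rot: [0.001, 0.623, 0.783, 0.003]
contact_force: [-0.2, -1.6, -0.1]
gripper_width: 0.003
```

```bash
python3 -c "
from h import *
st()"
```

```text
t 13.0 pos [ 0.5509 -0.1115  0.0702] tray [ 0.0031 -0.0871] yaw 102.985488039228 tilt fix deg [-0.245   0.2745] F [-0.1527 -1.5873 -0.125 ] w 0.003027693813568898 q [ 0.5559  0.5712 -0.6015  1.927   0.4464  0.7738 -0.0695]
```

{"method": "send_rows", "body": {
  "motion": "-0.05 0.2 0 0 0 0 1; -0.05 0.2 0 0 0 0 1"
}}

```text
t: 13.17
eef_pos: [0.5508, -0.1109, 0.0704]
tool_rot: [0.003, 0.623, 0.782, 0.002]
contact_force: [3.6, -8.0, -1.1]
gripper_width: -0.0
```

{"method": "send_rows", "body": {
  "motion": "-0.05 0.2 0 0 0 0 1; -0.05 0.2 0 0 0 0 1"
}}

```text
t: 13.33
eef_pos: [0.5508, -0.1111, 0.0704]
tool_rot: [0.006, 0.624, 0.781, 0.0]
contact_force: [1.4, -5.8, 0.9]
gripper_width: 0.004
```

```bash
python3 -c "
from h import *
st()"
```

```text
t 13.33 pos [ 0.5508 -0.1111  0.0704] tray [ 0.0031 -0.0867] yaw 102.75754970533383 tilt fix deg [0.3816 0.5265] F [ 1.3974 -5.816   0.9488] w 0.003623997836035859 q [ 0.5443  0.5659 -0.5938  1.9327  0.4562  0.7681 -0.0872]
```

All three are at their stops. Backing off, then turning over towards the loupe.

{"method": "send_rows", "body": {
  "motion": "0.3 -1.5 0 0 0 0 1; 0.4 -1.5 1 0.3 0.5 0 1; 0 0 4 0 0 0 1; 0 0 4 0 0 0 1; 0 0 4 0 0 0 1; 0 2 3 0 0 -7 0; -0.5 3 1 0 0 -7 0; -0.8 3 0 0 0 -7 0; -0.8 3 0 0 0 -7 0; -0.8 3 0 0 0 -7 0; -0.8 3 0 0 0 -7 0; -0.8 3 0 0 0 -7 0; -0.8 3 0 0 0 -7 0; -0.8 3 0 0 0 -7 0; -0.8 3 0 0 0 -7 0; -0.8 3 0 0 0 -7 0; -0.8 3 0 0 0 -7 0; -0.8 3 0 0 0 -7 0; -0.8 3 0 0 0 -7 0; 0 0 0 0 0 -7 0"
}}

```text
t: 15.0
eef_pos: [0.4396, 0.2756, 0.2384]
tool_rot: [-0.006, 1.0, -0.021, 0.001]
contact_force: [0.2, 0.7, 0.6]
gripper_width: 0.998
```

```bash
python3 -c "
from h import *
st();snap('wrist','w8')"
```

```text
t 15.0 pos [0.4396 0.2756 0.2384] tray [-0.0189  0.3151] yaw -2.4321714857735866 tilt fix deg [-0.7198  0.0907] F [0.2192 0.7265 0.5641] w 0.9979556411639975 q [-0.1604  0.2647 -0.6034  1.8904  0.1647  1.0279 -2.4448]
```

View pics/w8.png

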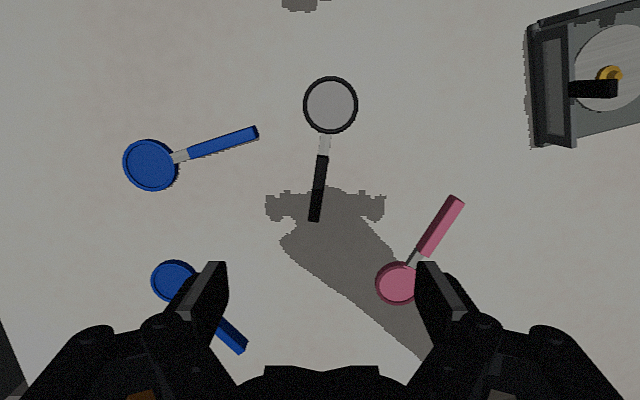

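```bash
python3 - <<'E'
import cv2
a=cv2.imread('pics/w8.png');cv2.imwrite('pics/w8a.png',cv2.resize(a[70:230,280:380],None,fx=3.7,fy=3.7,interpolation=2))
E
```

```text
(no output)
```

View pics/w8a.png

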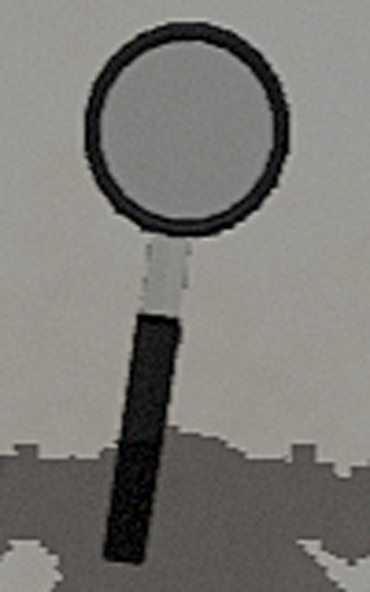

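```bash
python3 - <<'E'
from h import *
C=cam("wrist");Q=lambda a:(a[0]/3.7+280,a[1]/3.7+70)
l=onz(C,Q((188,128)),.009);r=onz(C,Q((124,561)),.022);f=onz(C,Q((159,317)),.022)
print(l,r,f,np.linalg.norm((l-r)[:2]),np.linalg.norm((f-r)[:2]))
u=(l-r)[:2];u/=np.linalg.norm(u);print("u",u,"heading",np.degrees(np.arctan2(u[1],u[0])))
u2=(f-r)[:2];print(np.degrees(np.arctan2(u2[1],u2[0])))
print("grip",l[:2]-.085*u,r[:2]+.05*u)
E
```

```text
[0.506  0.2615 0.009 ] [0.3736 0.2879 0.022 ] [0.4523 0.2727 0.022 ] 0.13499592500934487 0.08014557290218756
u [ 0.9806 -0.1962] heading -11.313827286230527
-10.950201764679337
grip [0.4226 0.2781] [0.4226 0.2781]
```

The crop shows the lens ring centre at about (331,105) and the handle from (323,155) to (313,222). The measured lengths (135 and 80 mm) match the description. Descending.

{"method": "send_rows", "body": {
  "motion": "-0.8 0.1 -2 -0.7 0.1 -4.5 0; -0.9 0.1 -3 0 0 -4.3 0; 0 0 -3.8 0 0 0 0; 0 0 -3.8 0 0 0 0; 0 0 -3.8 0 0 0 0; 0 0 -2 0 0 0 0; 0 0 0 0 0 0 0"
}}

```text
t: 15.63
eef_pos: [0.4228, 0.2713, 0.0478]
tool_rot: [0.002, 0.995, -0.098, 0.002]
contact_force: [0.1, -0.1, 0.9]
gripper_width: 1.002
```

```bash
python3 -c "
from h import *
st();snap('wrist','w9')"
```

```text
t 15.63 pos [0.4228 0.2713 0.0478] tray [-0.0363  0.3146] yaw -11.283241880265145 tilt fix deg [0.2246 0.2461] F [ 0.101  -0.0906  0.8963] w 1.0024165334828101 q [-0.3122  0.506  -0.4748  2.0797  0.3902  0.6404 -2.8209]
```

View pics/w9.png

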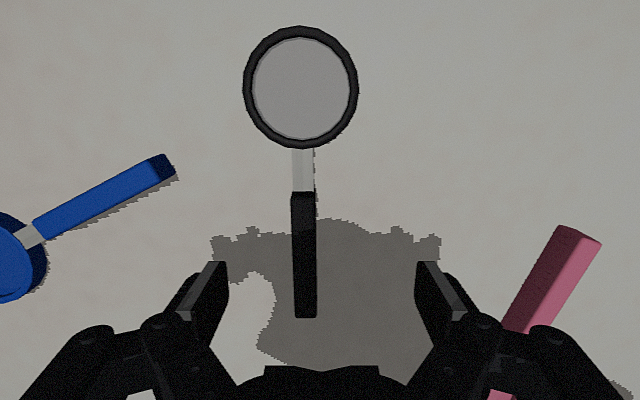

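The handle at (305,255) is 16 px left of centre, which agrees with the 7 mm y offset. Correcting and descending.

{"method": "send_rows", "body": {
  "motion": "0 0.65 -2 0.2 0.2 0 0; 0 0 -1.6 0 0 0 0; 0 0 0 0 0 0 0"
}}

```text
t: 15.93
eef_pos: [0.4263, 0.2781, 0.0159]
tool_rot: [-0.001, 0.995, -0.098, 0.003]
contact_force: [-0.2, -0.7, 0.8]
gripper_width: 0.997
```

```bash
python3 -c "
from h import *
st()"
```

```text
t 15.93 pos [0.4263 0.2781 0.0159] tray [-0.0313  0.3205] yaw -11.2199385086947 tilt fix deg [-0.0983  0.3369] F [-0.1618 -0.6797  0.7668] w 0.9974009925380626 q [-0.3503  0.5647 -0.4363  2.0803  0.4322  0.5776 -2.8595]
```

{"method": "send_rows", "body": {
  "motion": "-0.35 0 -0.6 -0.1 0.3 0 0; 0 0 -0.4 0 0 0 0; 0 0 0 0 0 0 0"
}}

```text
t: 16.18
eef_pos: [0.4253, 0.279, 0.0093]
tool_rot: [-0.001, 0.995, -0.098, 0.002]
contact_force: [0.1, -0.3, -0.7]
gripper_width: 1.0
```

```bash
python3 -c "
from h import *
st()"
```

```text
t 16.18 pos [0.4253 0.279  0.0093] tray [-0.0322  0.3216] yaw -11.200041154917669 tilt fix deg [-0.1389  0.2901] F [ 0.1275 -0.2595 -0.6947] w 0.9996667510457149 q [-0.3597  0.5753 -0.4271  2.083   0.4385  0.5638 -2.8669]
```

{"method": "send_rows", "body": {
  "motion": "-0.25 -0.1 -0.4 -0.1 0.3 0 0; 0 0 -0.2 0 0 0 0; 0 0 0 0 0 0 0"
}}

```text
t: 16.43
eef_pos: [0.4241, 0.2785, 0.0052]
tool_rot: [-0.001, 0.995, -0.098, 0.001]
contact_force: [0.3, 0.3, 0.2]
gripper_width: 1.002
```

```bash
python3 -c "
from h import *
st()"
```

```text
t 16.43 pos [0.4241 0.2785 0.0052] tray [-0.0335  0.3214] yaw -11.20828179578598 tilt fix deg [-0.1346  0.157 ] F [0.275  0.266  0.2312] w 1.0015007369802664 q [-0.3631  0.5817 -0.4227  2.0857  0.4413  0.5561 -2.8697]
```

Level and in place; closing.

{"method": "send_rows", "body": {
  "motion": "0 0 0 0 0 0 1; 0 0 0 0 0 0 1; 0 0 0 0 0 0 1; 0 0 0 0 0 0 1; 0 0 0 0 0 0 1; 0 0 0 0 0 0 1; 0 0 0 0 0 0 1; 0 0 0 0 0 0 1",
  "newtons": 70
}}

```text
t: 17.1
eef_pos: [0.4246, 0.279, 0.0062]
tool_rot: [-0.002, 0.995, -0.097, 0.002]
contact_force: [-0.2, -0.4, -1.3]
gripper_width: 0.142
```

```bash
python3 -c "
from h import *
st();C,_=snap('wrist','w10');np.savez('pics/w10.npz',K=C[0],R=C[1],t=C[2])"
```

```text
t 17.1 pos [0.4246 0.279  0.0062] tray [-0.0329  0.3218] yaw -11.188404578511033 tilt fix deg [-0.1808  0.2332] F [-0.2344 -0.4353 -1.296 ] w 0.14180452490241746 q [-0.3628  0.5801 -0.4235  2.0849  0.4408  0.557  -2.8691]
```

View pics/w10.png

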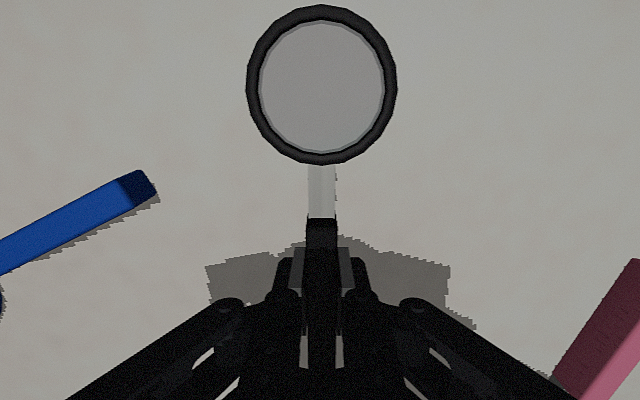

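Gripped, with the opening at 0.142. The lens stays at (322,85), straight ahead. Lifting straight up first.

{"method": "send_rows", "body": {
  "motion": "0 0 0.5 0 0 0 1; 0 0 1 0 0 0 1; 0 0 1.5 0 0 0 1; 0 0 2 0 0 0 1; 0 0 2.5 0 0 0 1; 0 0 2.5 0 0 0 1; 0 0 2.5 0 0 0 1; 0 0 2.5 0 0 0 1; 0 0 2.5 0 0 0 1; 0 0 2.5 0 0 0 1; 0 0 2 0 0 1 1; 0 0 1 0 0 1 1; 0 0 0 0 0 0 1"
}}

```text
t: 18.23
eef_pos: [0.4179, 0.2762, 0.2536]
tool_rot: [-0.0, 0.997, -0.077, 0.0]
contact_force: [1.1, 0.5, -1.1]
gripper_width: 0.143
```

```bash
python3 -c "
from h import *
st();snap('wrist','w11')"
```

```text
t 18.23 pos [0.4179 0.2762 0.2536] tray [-0.04    0.3205] yaw -8.885987472939659 tilt fix deg [-0.0196  0.0095] F [ 1.1162  0.4692 -1.0866] w 0.1432399097496368 q [-0.1813  0.2195 -0.6022  1.905   0.1418  1.0587 -2.5679]
```

View pics/w11.png

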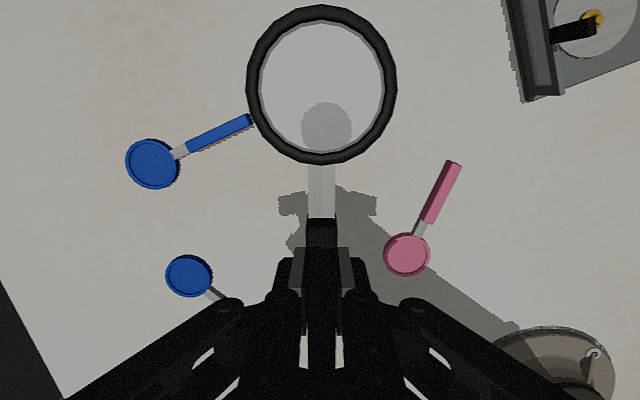

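The loupe has not moved relative to the hand. Next, a place from which the wrist camera sees the gauge tip.

{"method": "send_rows", "body": {
  "motion": "1 -0.7 0.3 0 0 1 1; 2 -1.4 0.3 0 0 1 1; 3 -1.9 0.3 0 0 1 1; 3.2 -2 0.3 0 0 1 1; 3.2 -2 0.3 0 0 1 1; 3.2 -2 0.3 0 0 1 1; 3.2 -2 0.3 0 0 1 1; 3.2 -2 0.3 0 0 1 1; 3 -1.9 0.3 0 0 1 1; 2 -1.2 0 0 0 0 1; 1 -0.6 0 0 0 0 1; 0 0 0 0 0 0 1; 0 0 0 0 0 0 1; 0 0 0 0 0 0 1"
}}

```text
t: 19.45
eef_pos: [0.6959, 0.0847, 0.2615]
tool_rot: [0.005, 1.0, 0.006, -0.014]
contact_force: [-0.3, 0.7, -2.6]
gripper_width: 0.142
```

```bash
python3 -c "
from h import *
st();C,_=snap('wrist','wA');np.savez('pics/wA.npz',K=C[0],R=C[1],t=C[2])"
```

```text
t 19.45 pos [0.6959 0.0847 0.2615] tray [0.1883 0.0718] yaw 0.6473968471191033 tilt fix deg [ 0.6369 -1.6569] F [-0.2654  0.6521 -2.565 ] w 0.1423740812755352 q [ 0.0804  0.5556 -0.4529  1.3982  0.2454  1.2747 -1.9513]
```

View pics/wA.png

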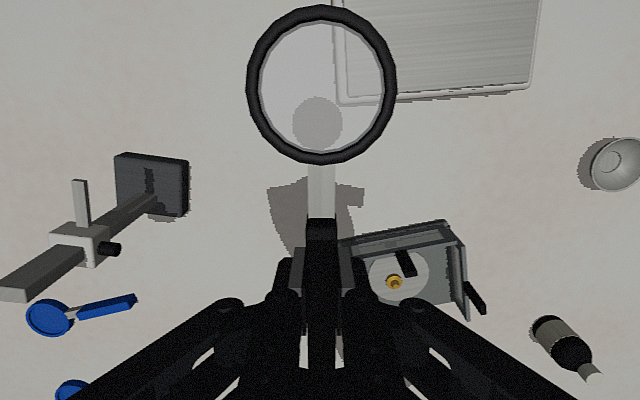

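View A shows the scriber tip end at about (80,180), the column top at (15,285), and all three panels up. Next view B, higher and nearer.

{"method": "send_rows", "body": {
  "motion": "0 1.5 2 0.6 -1.6 0 1; -0.3 2 2.5 0 0 0 1; -0.5 2.2 2.5 0 0 0 1; -0.5 2.2 2.5 0 0 0 1; -0.5 2 2 0 0 0 1; 0 1 1 0 0 0 1; 0 0 0 0 0 0 1; 0 0 0 0 0 0 1"
}}

```text
t: 20.17
eef_pos: [0.6636, 0.2149, 0.4039]
tool_rot: [-0.006, 1.0, 0.015, 0.005]
contact_force: [-0.7, -0.6, -1.1]
gripper_width: 0.145
```

```bash
python3 -c "
from h import *
st();C,_=snap('wrist','wB');np.savez('pics/wB.npz',K=C[0],R=C[1],t=C[2])
a=cv2.imread('pics/wA.png')[140:320,0:200];cv2.imwrite('pics/wAc.png',cv2.resize(a,None,fx=3.3,fy=3.3,interpolation=2))
a=cv2.imread('pics/wB.png')[100:330,60:280];cv2.imwrite('pics/wBc.png',cv2.resize(a,None,fx=2.6,fy=2.6,interpolation=2))"
```

```text
t 20.17 pos [0.6636 0.2149 0.4039] tray [0.1858 0.2059] yaw 1.6617174354506907 tilt fix deg [-0.6746  0.5795] F [-0.6787 -0.6016 -1.0732] w 0.14494082490906893 q [-0.0839  0.4627 -0.4991  1.2324  0.2111  1.4834 -2.095 ]
```

View pics/wB.png

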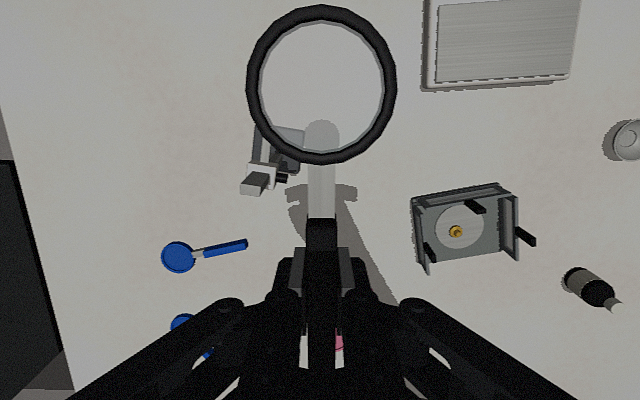

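View pics/wAc.png

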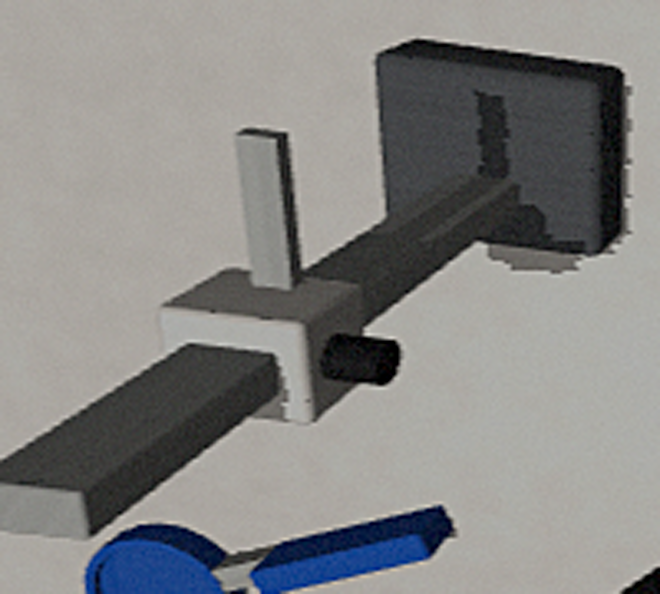

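View pics/wBc.png

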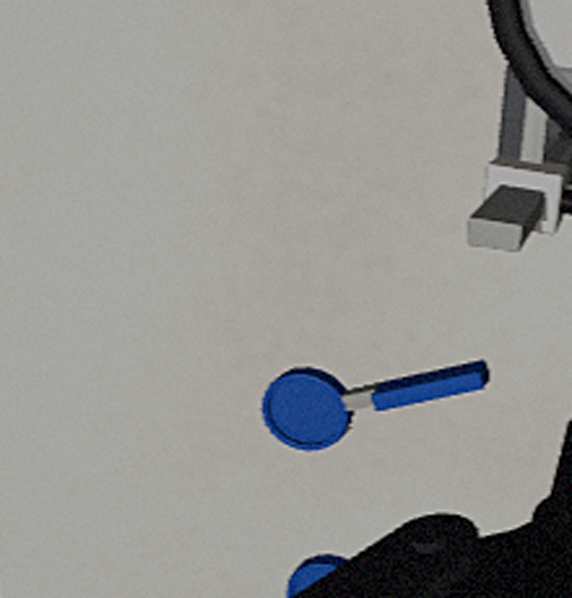

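In B the tip is hidden by the lens ring near (258,125). Shifting a little.

{"method": "send_rows", "body": {
  "motion": "2 -2 0 -0.6 0.5 0 1; 2 -2 0 0 0 0 1; 1 -1 0 0 0 0 1; 0 0 0 0 0 0 1; 0 0 0 0 0 0 1; 0 0 0 0 0 0 1"
}}

```text
t: 20.72
eef_pos: [0.7113, 0.1618, 0.401]
tool_rot: [0.0, 1.0, 0.015, -0.002]
contact_force: [-0.2, -0.4, -0.2]
gripper_width: 0.147
```

```bash
python3 -c "
from h import *
st();C,_=snap('wrist','wD');np.savez('pics/wD.npz',K=C[0],R=C[1],t=C[2])
a=cv2.imread('pics/wD.png')[120:280,140:300];cv2.imwrite('pics/wDc.png',cv2.resize(a,None,fx=3.7,fy=3.7,interpolation=2))"
```

```text
t 20.72 pos [0.7113 0.1618 0.401 ] tray [0.2205 0.1435] yaw 1.69696677972837 tilt fix deg [ 0.0522 -0.2182] F [-0.1557 -0.4444 -0.1639] w 0.147381127245791 q [-0.038   0.5327 -0.4712  1.1274  0.2319  1.5354 -2.002 ]
```

View pics/wDc.png

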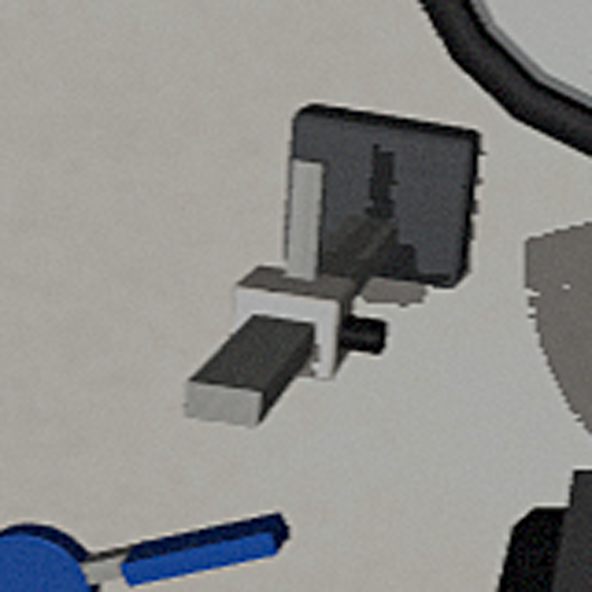

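```bash
python3 - <<'E'
from h import *
L=lambda n:(lambda d:(d["K"],d["R"],d["t"]))(np.load(f"pics/{n}.npz"))
A,D=L("wA"),L("wD");T=cam("top");S=cam("side")
a=lambda x,y:(x/3.3,y/3.3+140);d=lambda x,y:(x/3.7+140,y/3.7+120)
def show(n,ob):
    X=tri(ob);print(n,X,[np.linalg.norm(proj(C,X)[0]-p).round(2) for C,p in ob])
show("tipL",[(A,a(236,133)),(D,d(294,158))])
show("tipR",[(A,a(272,137)),(D,d(323,163))])
show("colFR",[(A,a(85,490)),(D,d(265,390))])
show("colNR",[(A,a(92,540)),(D,d(256,427))])
show("slide top right-far corner",[(A,a(303,322)),(D,d(340,301))])
show("tip mid +top",[(A,a(254,135)),(D,d(308.5,160.5)),(T,(235,124.5))])
show("tip mid +side",[(A,a(254,135)),(D,d(308.5,160.5)),(S,(205.5,190.8))])
show("all",[(A,a(254,135)),(D,d(308.5,160.5)),(S,(205.5,190.8)),(T,(235,124.5))])
E
```

```text
tipL [0.7013 0.2885 0.1437] [np.float64(0.17), np.float64(0.11)]
tipR [0.7007 0.2783 0.1459] [np.float64(0.23), np.float64(0.15)]
colFR [0.6493 0.2789 0.2185] [np.float64(0.4), np.float64(0.24)]
colNR [0.636  0.2831 0.2166] [np.float64(0.06), np.float64(0.04)]
slide top right-far corner [0.6568 0.2716 0.16  ] [np.float64(0.46), np.float64(0.3)]
tip mid +top [0.699  0.2843 0.1406] [np.float64(3.12), np.float64(0.86), np.float64(1.06)]
tip mid +side [0.7002 0.2863 0.1405] [np.float64(0.73), np.float64(1.28), np.float64(0.57)]
all [0.6995 0.2853 0.14  ] [np.float64(2.13), np.float64(0.46), np.float64(1.04), np.float64(1.38)]
```

```bash
python3 - <<'E'
from h import *
L=lambda n:(lambda d:(d["K"],d["R"],d["t"]))(np.load(f"pics/{n}.npz"))
im=cv2.imread("pics/w10.png");
for n in ["w10","w11","wA","wD"]:
    g=cv2.imread(f"pics/{n}.png",0)
    m=((g<60)*255).astype(np.uint8);m[168:]=0;m[:,:235]=0;m[:,410:]=0
    cs,_=cv2.findContours(m,cv2.RETR_EXTERNAL,cv2.CHAIN_APPROX_NONE)
    c=max(cs,key=cv2.contourArea);print(n,cv2.fitEllipse(c))
    cs,_=cv2.findContours(m,cv2.RETR_CCOMP,cv2.CHAIN_APPROX_NONE)
    cs=sorted(cs,key=cv2.contourArea)[-2:];print([cv2.fitEllipse(c)[0] for c in cs])
# tool-frame ray with lens plane 
c=calibration("wrist");H=np.array(c["hand_eye"]);K=c["mtx"]
for px in [(321.5,85)]:
  for zt in (0.0,-.006):   # lens z in tool z (down): world z=.006 / top .012 with TCP .0062
    d=H[:3,:3]@np.linalg.solve(K,[px[0],px[1],1.]);o=H[:3,3];s=(zt-o[2])/d[2];print("lens in tool",o+s*d)
# nozzle
for n in ["w1","wA","wD"]:
    a=cv2.imread(f"pics/{n}.png");h=cv2.cvtColor(a,cv2.COLOR_BGR2HSV)
    m=((h[...,0]>14)&(h[...,0]<30)&(h[...,1]>120)&(h[...,2]>60)).astype(np.uint8)
    k,lab,stt,cen=cv2.connectedComponentsWithStats(m);i=1+np.argmax(stt[1:,4]);print(n,stt[i],cen[i],onz(L(n),cen[i],.026),onz(L(n),cen[i],.034))
E
python3 -c "
import cv2
a=cv2.imread('pics/wA.png')[210:320,330:500];b=cv2.imread('pics/wD.png')[190:300,400:570]
import numpy as np
cv2.imwrite('pics/nz.png',cv2.resize(np.hstack([a,b]),None,fx=2.3,fy=2.3,interpolation=2))"
```

```text
w10 ((321.05596923828125, 84.57830047607422), (150.26097106933594, 159.66598510742188), 179.602783203125)
[(321.045166015625, 86.4386215209961), (321.05596923828125, 84.57830047607422)]
w11 ((319.25616455078125, 85.42268371582031), (152.92422485351562, 161.4280242919922), 28.588905334472656)
[(320.97857666015625, 86.33210754394531), (319.25616455078125, 85.42268371582031)]
wA ((320.92596435546875, 84.49127197265625), (150.13406372070312, 159.45278930664062), 179.9626007080078)
[(320.861328125, 86.38267517089844), (320.92596435546875, 84.49127197265625)]
wD ((320.9808654785156, 84.36113739013672), (150.26052856445312, 159.31121826171875), 0.35405415296554565)
[(320.9531555175781, 86.29920196533203), (320.9808654785156, 84.36113739013672)]
lens in tool [ 0.0833 -0.0002  0.    ]
lens in tool [ 0.0832 -0.0002 -0.006 ]
w1 [329 158  14  15 164] [335.5061 164.9573] [ 0.5223 -0.0189  0.026 ] [ 0.524  -0.0182  0.034 ]
wA [386 275  16  14 166] [393.6265 281.8133] [ 0.5233 -0.0185  0.026 ] [ 0.5288 -0.0163  0.034 ]
wD [413 246  12  12 100] [418.94 251.74] [ 0.5231 -0.0181  0.026 ] [ 0.5273 -0.0153  0.034 ]
```

View pics/nz.png

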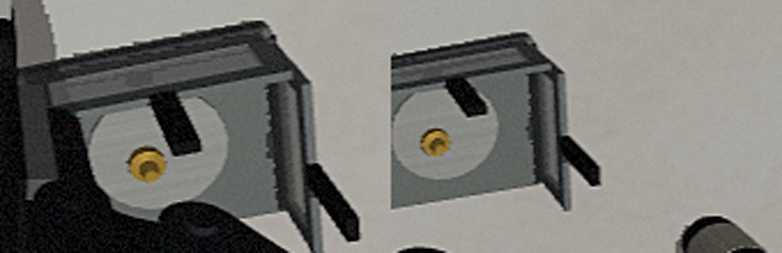

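The nozzle is near (0.523,-0.019), consistent across three views. The tip is at z≈0.142, and the column top checks out at 0.2175 against 0.218. Moving the lens there with heading 30°.

{"method": "send_rows", "body": {
  "motion": "-1 -0.8 -0.5 0 -0.2 2.8 1; -2 -1.6 -1.2 0 0 2.8 1; -2.6 -2.2 -1.6 0 0 2.8 1; -2.6 -2.2 -1.6 0 0 2.8 1; -2.6 -2.2 -1.6 0 0 2.8 1; -2.6 -2.2 -1.6 0 0 2.8 1; -2.6 -2.2 -1.6 0 0 2.8 1; -2.6 -2.2 -1.6 0 0 2.8 1; -2.6 -2.2 -1.6 0 0 2.8 1; -2.6 -2.2 -1.5 0 0 2.8 1; -1.5 -1.2 -1 0 0 0 1; -0.6 -0.5 0 0 0 0 1; 0 0 0 0 0 0 1; 0 0 0 0 0 0 1"
}}

```text
t: 21.93
eef_pos: [0.4258, -0.0448, 0.2398]
tool_rot: [-0.003, 0.961, 0.278, -0.002]
contact_force: [0.2, 1.0, -0.8]
gripper_width: 0.141
```

```bash
cat >> h.py <<'E'
def lens():
    o=get_obs();R=Rq(o["tool_rot"]);l=o["eef_pos"]+R@np.array([.0833,0,.0002]);print("lens",l,"to go cm",100*(np.array([.523,-.0187,.142])-l))
E
python3 -c "
from h import *
st();lens();snap('wrist','w12')"
```

```text
t 21.93 pos [ 0.4258 -0.0448  0.2398] tray [-0.1039  0.0058] yaw 32.290693212710316 tilt fix deg [-0.2372 -0.2806] F [ 0.1565  0.9601 -0.8464] w 0.14083206185422056 q [ 0.4935  0.0961 -0.5561  2.0676  0.0551  0.9977 -1.0978]
lens [ 0.4962 -0.0003  0.2394] to go cm [ 2.6774 -1.8393 -9.7391]
```

View pics/w12.png

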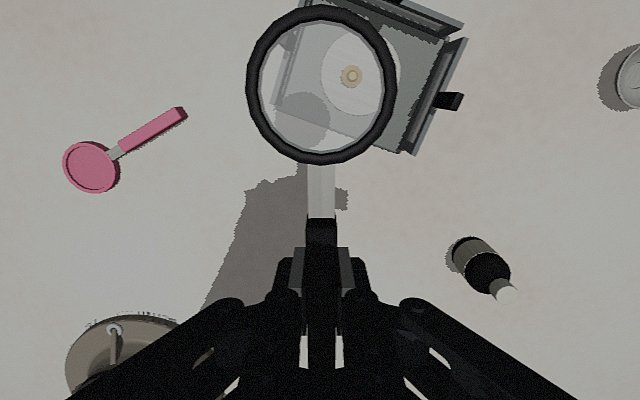

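{"method": "send_rows", "body": {
  "motion": "1.3 -0.9 0 -0.2 -0.3 -1 1; 1.3 -0.9 0 0 0 0 1; 0 0 -1.5 0 0 0 1; 0 0 -2 0 0 0 1; 0 0 -2 0 0 0 1; 0 0 -1.5 0 0 0 1; 0 0 -0.5 0 0 0 1; 0 0 0 0 0 0 1; 0 0 0 0 0 0 1"
}}

```text
t: 22.73
eef_pos: [0.4755, -0.0546, 0.17]
tool_rot: [0.001, 0.962, 0.274, 0.014]
contact_force: [-0.4, 0.4, -0.7]
gripper_width: 0.143
```

```bash
python3 -c "
from h import *
st();lens()"
```

```text
t 22.73 pos [ 0.4755 -0.0546  0.17  ] tray [-0.0577 -0.0148] yaw 31.80171410443201 tilt fix deg [-0.3352  1.5175] F [-0.407   0.392  -0.7205] w 0.14294642057739906 q [ 0.45    0.2625 -0.5292  2.0642  0.1727  0.8299 -1.1937]
lens [ 0.5463 -0.0107  0.1719] to go cm [-2.3303 -0.8009 -2.9889]
```

{"method": "send_rows", "body": {
  "motion": "-1 -0.4 -0.5 -0.3 1.3 0 1; -1 -0.4 -0.8 0 0 -0.8 1; 0 0 -0.8 0 0 -0.8 1; 0 0 -0.4 0 0 0 1; 0 0 0 0 0 0 1; 0 0 0 0 0 0 1"
}}

```text
t: 23.23
eef_pos: [0.4561, -0.0635, 0.1456]
tool_rot: [0.002, 0.966, 0.259, 0.003]
contact_force: [0.9, 0.2, -1.0]
gripper_width: 0.144
```

```bash
python3 -c "
from h import *
st();lens()"
```

```text
t 23.23 pos [ 0.4561 -0.0635  0.1456] tray [-0.0786 -0.0191] yaw 29.97805426196922 tilt fix deg [0.0729 0.4037] F [ 0.9331  0.1714 -0.9602] w 0.1441900004676895 q [ 0.4491  0.2781 -0.5121  2.1128  0.1934  0.7872 -1.2304]
lens [ 0.5282 -0.0218  0.1458] to go cm [-0.5237  0.3132 -0.3818]
```

{"method": "send_rows", "body": {
  "motion": "-0.5 0.3 -0.3 0 0.3 0 1; 0 0 0 0 0 0 1; 0 0 0 0 0 0 1; 0 0 0 0 0 0 1"
}}

```text
t: 23.57
eef_pos: [0.4509, -0.0599, 0.1428]
tool_rot: [0.001, 0.966, 0.259, 0.001]
contact_force: [0.3, 0.9, -1.2]
gripper_width: 0.146
```

```bash
python3 -c "
from h import *
st();lens();lens();C,_=snap('wrist','w13');np.savez('pics/w13.npz',K=C[0],R=C[1],t=C[2]);snap('side','s13');snap('top','t13')
a=cv2.imread('pics/s13.png')[130:260,190:390];cv2.imwrite('pics/s13c.png',cv2.resize(a,None,fx=4,fy=4,interpolation=2))"
```

```text
t 23.57 pos [ 0.4509 -0.0599  0.1428] tray [-0.0828 -0.0145] yaw 29.99226633656338 tilt fix deg [0.0756 0.1295] F [ 0.325   0.9381 -1.1935] w 0.1456171806917345 q [ 0.4441  0.2766 -0.5142  2.1236  0.1937  0.7829 -1.2389]
lens [ 0.5231 -0.0183  0.1427] to go cm [-0.0094 -0.0401 -0.066 ]
lens [ 0.5231 -0.0183  0.1427] to go cm [-0.0094 -0.0401 -0.066 ]
```

View pics/w13.png

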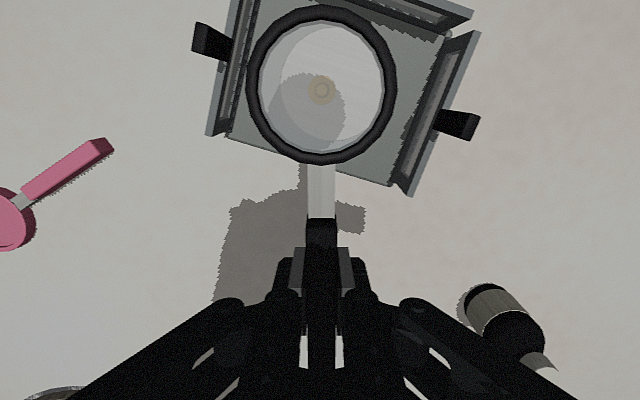

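View pics/s13c.png

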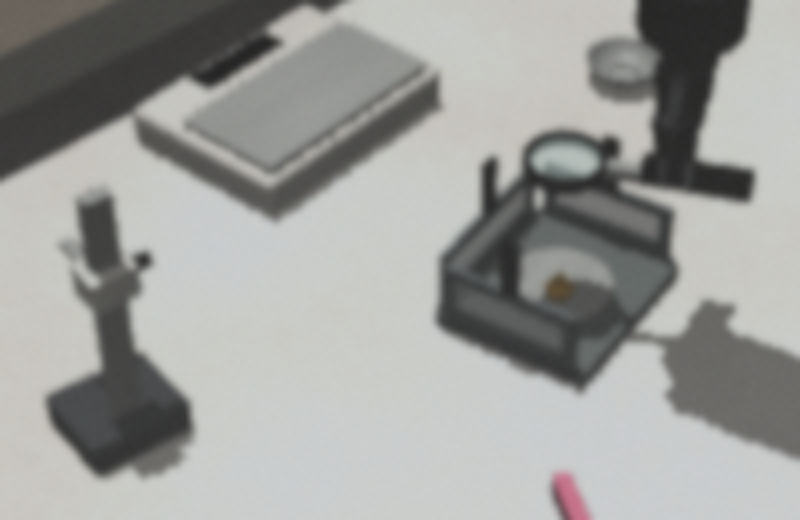

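View pics/t13.png

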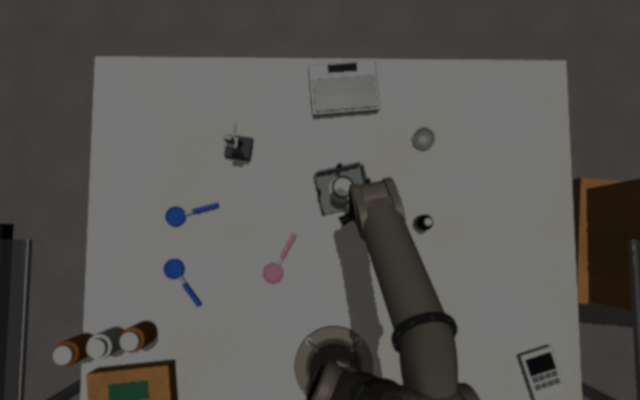

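```bash
python3 - <<'E'
from h import *
d=np.load("pics/w13.npz");C=(d["K"],d["R"],d["t"]);S=cam("side")
c,s=np.cos(tr[2]),np.sin(tr[2]);W=lambda x,y,z:np.array([tr[0]+c*x-s*y,tr[1]+s*x+c*y,z])
print("below lens",proj(C,[.5231,-.0183,.034]),"nozzle world",onz(C,(321,90),.034))
print("Ltab in/out",proj(C,[W(7e-3,.0695,.109),W(-7e-3,.0695,.109),W(7e-3,.0765,.109),W(-7e-3,.0765,.109)]))
print("Rtab",proj(C,[W(7e-3,-.0695,.109),W(-7e-3,-.0695,.109),W(7e-3,-.0765,.109),W(-7e-3,-.0765,.109)]))
print("L near corner top",proj(C,[W(-.056,.0755,.064),W(-.056,-.0755,.064)]))
print("side lens",proj(S,[.5231,-.0183,.142]),"tip",proj(S,[.701,.2834,.1423]))
print("side Far tab top",proj(S,[W(.063,0,.109)]),"left",proj(S,[W(0,.073,.109)]),"right",proj(S,[W(0,-.073,.109)]))
a=cv2.imread('pics/w13.png')[0:210,180:490];cv2.imwrite('pics/w13c.png',cv2.resize(a,None,fx=2.5,fy=2.5,interpolation=2))
E
```

```text
below lens [[321.1248  87.4052]] nozzle world [ 0.5215 -0.0191  0.034 ]
Ltab in/out [[210.7052  27.0715]
 [205.3398  56.9543]
 [196.4237  22.3309]
 [191.4087  52.4607]]
Rtab [[471.2663 113.5622]
 [460.0468 139.1126]
 [483.3267 117.5655]
 [471.861  142.9234]]
L near corner top [[205.3209 136.0093]
 [413.3229 198.231 ]]
side lens [[330.8014 170.3062]] tip [[206.6716 189.6176]]
side Far tab top [[312.7624 170.0358]] left [[318.2226 190.7913]] right [[343.3298 164.3676]]
```

View pics/w13c.png

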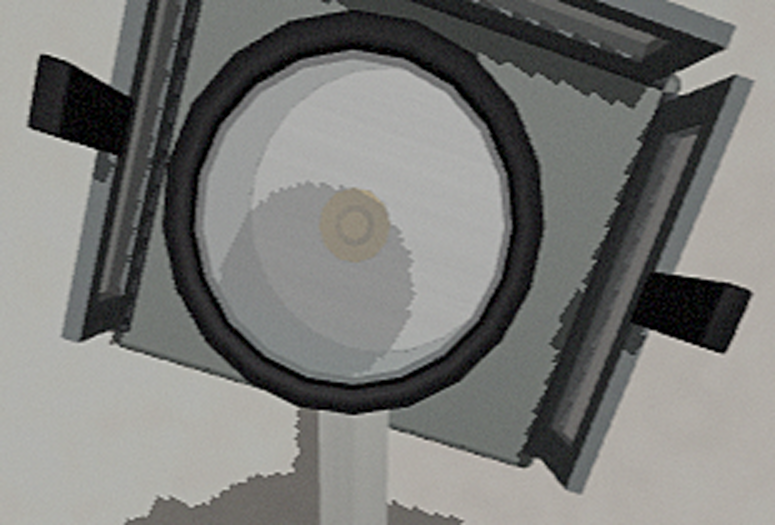

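```bash
python3 - <<'E'
from h import *
S=cam("side")
P=proj(S,[[.701,.2885,.1448],[.701,.278,.1448],[.701,.2885,.1398],[.701,.278,.1398],[.649,.279,.218],[.636,.2831,.218],[.6568,.2716,.16]])
print(P)
a=cv2.imread('pics/s13.png')[165:225,190:250];f=10
b=cv2.resize(a,None,fx=f,fy=f,interpolation=cv2.INTER_NEAREST)
for p in P: cv2.circle(b,(int((p[0]-190+.5)*f),int((p[1]-165+.5)*f)),3,(0,0,255),-1)
cv2.imwrite('pics/s13g.png',b)
E
```

```text
[[205.0064 189.7625]
 [208.1857 188.0072]
 [205.2454 191.1807]
 [208.4162 189.4236]
 [216.6049 175.4236]
 [218.4474 178.3881]
 [219.5489 190.0896]]
```

View pics/s13g.png

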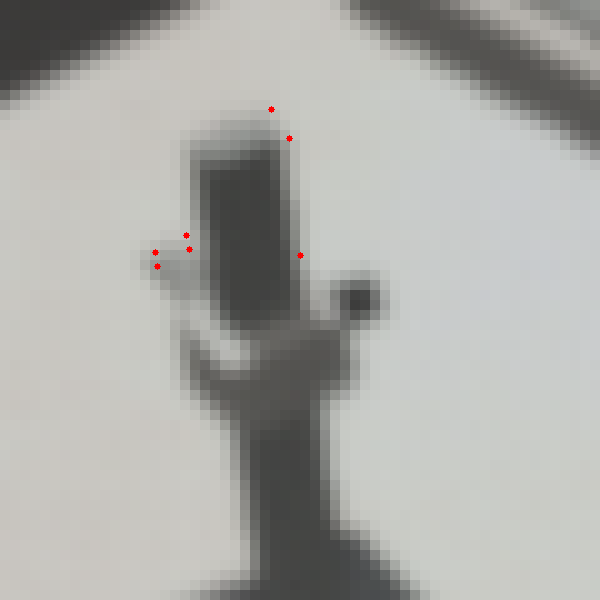

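{"method": "send_rows", "body": {
  "motion": "-0.05 0 -0.07 0 0.1 0 1; 0 0 0 0 0 0 1; 0 0 0 0 0 0 1; 0 0 0 0 0 0 1"
}}

```text
t: 24.05
eef_pos: [0.451, -0.0602, 0.1423]
tool_rot: [0.001, 0.966, 0.259, 0.0]
contact_force: [-0.3, 0.7, -1.6]
gripper_width: 0.141
```

```bash
python3 -c "
from h import *
for i in range(4): lens();read_camera('wrist')
st();snap('wrist','w14')"
```

```text
lens [ 0.5232 -0.0186  0.1421] to go cm [-0.0192 -0.014  -0.013 ]
lens [ 0.5232 -0.0186  0.1421] to go cm [-0.0153 -0.0129 -0.0114]
lens [ 0.5232 -0.0186  0.1421] to go cm [-0.0177 -0.0132 -0.0133]
lens [ 0.5231 -0.0185  0.1421] to go cm [-0.0149 -0.016  -0.0113]
t 24.25 pos [ 0.451  -0.0602  0.1423] tray [-0.0828 -0.0148] yaw 29.968744489653563 tilt fix deg [0.0819 0.0772] F [ 0.8725 -0.2532 -1.1976] w 0.14515318326334037 q [ 0.4438  0.2779 -0.5137  2.1232  0.1944  0.7831 -1.2395]
```

View pics/w14.png

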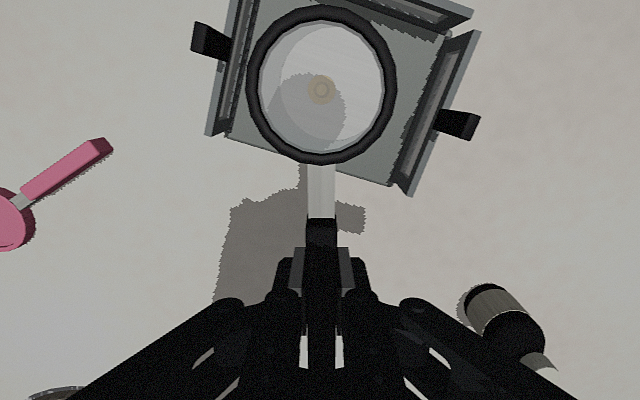

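The nozzle shows in the middle of the lens at (321,89), the panels are up, and the arm is steady. Handing in.

```bash
python3 -c "
from station import *
print(hand_in())"
```

```text
the job is handed in; nothing more can be done
None
```

I pushed the far, left and right panels up to their hard stops. The contact force rose to about 8–14 N at each stop. Then I gripped the black-handled loupe at 70 N and handed in at 24 s with the lens held over the nozzle.

**Last checks:**
- **Lens position:** the lens was at (0.523, -0.019, 0.142) m, under 0.5 mm from target by the arm's own readings. It was level to about 0.1–0.3° and steady, and the grip had not slipped.
- **Panels:** in the last images all three look upright. The right tab's end shows about 1 mm inward of where I expected, which is within measurement error.

**Checks that disagreed slightly:**
- **Tip height:** two wrist views put the gauge tip at 0.142 m, and the same views gave the column top at 0.2166 and 0.2185 m against the stated 0.218. The coarser fixed cameras suggested about 0.139–0.140 m, but the side camera has the column top about a pixel low too, so I kept 0.142.
- **Lens centring:** seen through the lens, the nozzle was about 1.5 mm from my earlier estimate of its position. That is within the camera calibration, so I did not correct for it.

The nozzle and gauge showed no movement in the images. Nothing suggested that the bottle or dish had moved, though I did not re-measure those two.

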